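# Close the craft boxes with their own lids

## Robot

A 6-joint arm with a two-finger parallel gripper is mounted at the origin on the work surface. World frame = base frame: x ahead of the robot, y to its left, z up, the work surface at z = 0. Lengths are in mm, angles in rad, forces in N, time in s.
With the tool pointing down it reaches from about 275 to 825 mm from the base axis. Payload 5.2 kg.
Tool frame: the origin (TCP) lies at the centre of the arm's flange, where the gripper is bolted on; the fingertips stand 186 mm ahead of it and the grasp point (between the pads) lies 167 mm ahead of it (manip.grasp_offset is the distance from the TCP to the grasp point, in mm); z points along the fingers, x is the direction in which the jaws open and shut, and the axes are right-handed (so a half turn about z gives the same grasp; the last joint's range is limited). The gripper opens to 93 mm and grips with 3 to 60 N. Pads are 15 mm wide; open, the fingers measure 128 mm over their backs; the gripper's body (75 mm by 188 mm) begins 65 mm behind the grasp point.
Start: joints at [-1.366, 0.259, 1.535, -0, 1.348, -0.203], TCP at [218.146, -504.895, 404.753] pointing down, gripper open.
Joint ranges: [-3.14, 3.14], [-0.91, 2.08], [0.19, 2.58], [-1.22, 4.36], [0.22, 2.71], [-3.12, 3.12]. Speed limits (rad/s): [2.57, 2.57, 3.14, 3.14, 3.14, 3.14].

## Interface

Orientations are given as a unit quaternion [x, y, z, w].
In Python, from workcell import manip gives the robot as it stands.
- The arm moves only by the tool drive_tool, never from a script. Its argument "series" is a list of rows, each a list of 5 numbers: the shift along the tool's x, y, z in mm, then the turn about the tool's z in degrees, then the finger opening in mm, from 0 to 93. A call has 1 to 5 rows; each row shifts and turns the pose as measured when the row begins, along the tool's axes as they then stand; what a row does not reach is not made up. A row lasts 1/12 s, in which the tool goes at most 41.7 mm and 7.16 degrees, less where a joint would pass 70% of its speed; a pose out of reach is approached as far as the arm can. A call is refused whole if a number of a shift passes 41.7 or a number of a turn 7.16, either way. A call with a gripper value outside its range is refused whole. The fingers move at their own pace and stop on an object; "squeeze" is the grip in N (left out, the last holds). Time passes only in rows, so rows that do not move let the fingers close. It gives the time, the measured TCP pose, the force and the opening at its end, in the units of the state.
- manip.sense(): the state, without advancing time (a new reading comes with each control period).
- manip.capture(name): name is "scene" or "top" or "wrist"; returns the picture (480x640x3 uint8, blue, green, red); there is no depth.
- manip.calibration(name): a dict with "fovy" (degrees; the focal length in pixels is half the picture's height over the tangent of half this angle, whatever the lens; pixels are square), "cx", "cy" (the principal point, pixels), "dist_coeffs" ([k1, k2, p1, p2, k3] as OpenCV has them; the pictures are not rectified), "extrinsics" (4x4, takes a point from world to camera coordinates); the wrist camera has in their place "T_tool_cam" (4x4, takes a point from camera to tool coordinates, whose origin is the TCP and whose axes are the tool frame's). Camera axes: x right, y down, z forward; pixel columns grow to the right and rows downward; lengths in mm; the calibration is good to about 2 mm. A picture is of the moment at which its call begins: read the wrist's pose just before it. calibration takes no time and is no camera call.
- manip.sign_off(): hands the job in, once; it reports no verdict.
The state is a dict: "t": time; "q": joint angles; "dq": joint speeds; "tau": joint torques, N m; "tcp_pos": TCP position; "eef_rot": TCP orientation; "wrist_force": force on the tool from outside, world axes, zero at the start; "torque": the same for the moment, N m; "width": finger opening in mm.
Only numpy, scipy, OpenCV 4.12 (cv2) and the standard library are available. Lean on these libraries where they do the work, as an engineer would, in place of code of your own. Each camera call takes 0.05 s, during which the arm holds its last target.

## Task

Put each of the four wooden lids on the open box of its own shape and size, knob up, seated flat on the rim with its plug inside and its edges lined up with the box. Leave the boxes, the brush pot and the paint jar standing where they are, without shoving or tipping them.

Things in the scene. Friction and masses are not known exactly. Their poses are not given: they have to be found in the camera images.
- box_large_round: Open-topped bare plywood craft box, loose on the table, round, 100 mm outside diameter, 90 mm inside. Walls 5 mm thick, inner floor 5 mm up, rim 50 mm above the table. Origin: centre of its underside, z up.
- box_small_round: Open-topped bare plywood craft box, loose on the table, round, 72 mm outside diameter, 62 mm inside. Walls 5 mm thick, inner floor 5 mm up, rim 50 mm above the table. Origin: centre of its underside, z up.
- box_square: Open-topped bare plywood craft box, loose on the table, square, 80 mm outside, 70 mm inside. Walls 5 mm thick, inner floor 5 mm up, rim 50 mm above the table. Origin: centre of its underside, z up; x and y run parallel to its sides.
- box_oblong: Open-topped bare plywood craft box, loose on the table, oblong, 116 by 70 mm outside, 106 by 60 mm inside. Walls 5 mm thick, inner floor 5 mm up, rim 50 mm above the table. Origin: centre of its underside, z up; x along its long side, y along its short side.
- lid_large_round: Loose bare wood lid, knob up: round plate 110 mm in diameter; plug below it 76 mm in diameter, 8 mm deep (7 mm play per side in its box); mid-top a round knob, diameter 26 mm. Origin: centre of the plug underside, z up; plate from 8 to 14 mm, knob 14 to 46 mm above it. Seated: plate on the rim, origin 42 mm above the box origin.
- lid_small_round: Loose bare wood lid, knob up: round plate 82 mm in diameter; plug below it 48 mm in diameter, 8 mm deep (7 mm play per side in its box); mid-top a round knob, diameter 26 mm. Origin: centre of the plug underside, z up; plate from 8 to 14 mm, knob 14 to 46 mm above it. Seated: plate on the rim, origin 42 mm above the box origin.
- lid_square: Loose bare wood lid, knob up: square plate 90 mm wide; plug below it 56 mm square, 8 mm deep (7 mm play per side in its box); mid-top a block knob 40 mm (x) by 20 mm (y). Origin: centre of the plug underside, z up; plate from 8 to 14 mm, knob 14 to 46 mm above it; x and y parallel to its sides; any quarter turn will do. Seated: plate on the rim, origin 42 mm above the box origin.
- lid_oblong: Loose bare wood lid, knob up: oblong plate 126 mm (x) by 80 mm (y); plug below it 92 by 46 mm, 8 mm deep (7 mm play per side in its box); mid-top a block knob 40 mm (x) by 20 mm (y). Origin: centre of the plug underside, z up; plate from 8 to 14 mm, knob 14 to 46 mm above it; either way round will do. Seated: plate on the rim, origin 42 mm above the box origin.
- brush_pot: Bystander: clear plastic open pot for rinsing brushes, empty, about 62 mm in diameter, 80 mm tall, standing loose among the boxes. Origin: centre of its underside.
- paint_jar: Bystander: closed amber jar of paint with a black cap, 54 mm in diameter, 70 mm tall, standing loose among the boxes. Other small things (a glue bottle up to 85 mm tall, a sanding block, a tape roll, a thread spool) also stand about. Origin: centre of its underside.
Things that resemble listed ones, but are neither listed nor needed, are in the scene too. What is shaped like the lid_small_round but red or turquoise is not meant.

How it is judged:
By the outcome, as a careful person would: the job done as asked, in the order asked, and still so for the second after the job is handed in, with the robot touching nothing.
It also fails if it takes over 136 s, if anything falls off the work surface, if the arm or the gripper's body presses on something with over 40 N, if the wrist force passes 120 N, or if a joint passes its speed limit or range.

## Working session

There is one attempt and no reset: what is moved stays moved. The work goes in short steps, Python scripts to look and compute and a tool call to move; the robot and the scene stay as the last step left them, time stands still between calls to the robot, and variables do not carry over. Pictures are saved under pics/ and viewed, and the job is handed in when it is done.

Besides the shell and the picture viewer there is one more tool, called as name(argument=value, ...) on one line, values as JSON. drive_tool: Moves the arm, as the interface text tells. Its arguments: {"type":"object","properties":{"series":{"type":"array","items":{"type":"array","items":{"type":"number"}}},"squeeze":{"type":"number"}},"required":["series"]}

```bash
ls; mkdir -p pics
python3 - <<'E'
from workcell import manip
import cv2
s=manip.sense(); print(s)
for n in("scene","top","wrist"):
    cv2.imwrite(f"pics/{n}0.png",manip.capture(n)); print(n,manip.calibration(n))
E
```

```text
pics
{'t': 0.0, 'q': array([-1.36578287e+00,  2.59328822e-01,  1.53603828e+00,  9.01468843e-06,
        1.34802136e+00, -2.02779372e-01]), 'dq': array([ 0.00024218,  0.00095057,  0.00069898,  0.00077612, -0.00129475,
       -0.0010899 ]), 'tau': array([-3.69678273e-04, -4.37307394e+01, -2.84002894e+01,  7.20402435e-02,
        4.11072944e-02, -1.60593718e-04]), 'tcp_pos': array([ 218.11172831, -504.6779172 ,  403.94303329]), 'eef_rot': array([ 8.35637825e-01, -5.49280091e-01, -6.32516824e-04, -6.37313934e-04]), 'wrist_force': array([-0.02985145,  0.49422888, -0.3412283 ]), 'torque': array([-0.00330992,  0.04781032, -0.02799921]), 'width': 92.5969001425144}
scene {'fovy': 45.5469411586519, 'cx': 329.2290610903005, 'cy': 244.33182971270418, 'dist_coeffs': array([-0.12679453,  0.        ,  0.        ,  0.        ,  0.        ]), 'extrinsics': array([[ 6.59470146e-01,  7.51641734e-01,  1.15685266e-02,
        -3.35690029e+02],
       [ 4.44794915e-01, -3.77752433e-01, -8.12071785e-01,
        -1.63237663e+02],
       [-6.06017005e-01,  5.40682720e-01, -5.83442873e-01,
         1.68200476
[... 449 characters left out ...]

       [ 1.58771439e-01, -1.26648552e-02, -9.87234132e-01,
         1.72219516e+03],
       [ 0.00000000e+00,  0.00000000e+00,  0.00000000e+00,
         1.00000000e+00]])}
wrist {'fovy': 60.16970478808873, 'cx': 321.4813153650492, 'cy': 235.969275850243, 'dist_coeffs': array([-0.03906646,  0.        ,  0.        ,  0.        ,  0.        ]), 'T_tool_cam': array([[ 9.99999264e-01, -1.20568386e-03,  1.38319811e-04,
        -1.17914162e+00],
       [ 1.11614512e-03,  9.58458075e-01,  2.85231262e-01,
        -7.83639798e+01],
       [-4.76472469e-04, -2.85230898e-01,  9.58458715e-01,
         1.97826386e+01],
       [ 0.00000000e+00,  0.00000000e+00,  0.00000000e+00,
         1.00000000e+00]])}
```

View pics/scene0.png

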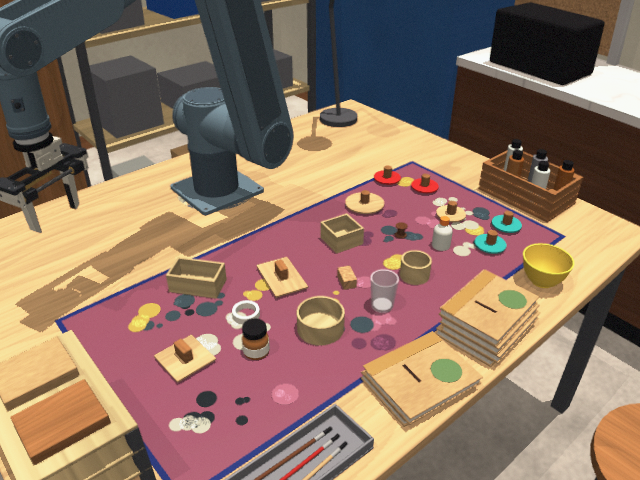

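View pics/top0.png

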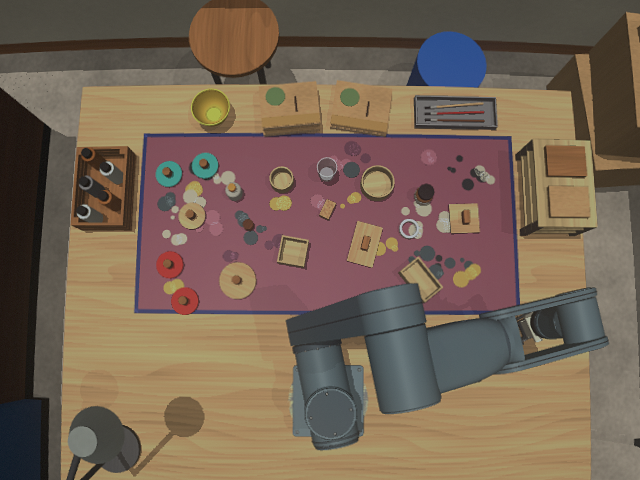

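View pics/wrist0.png

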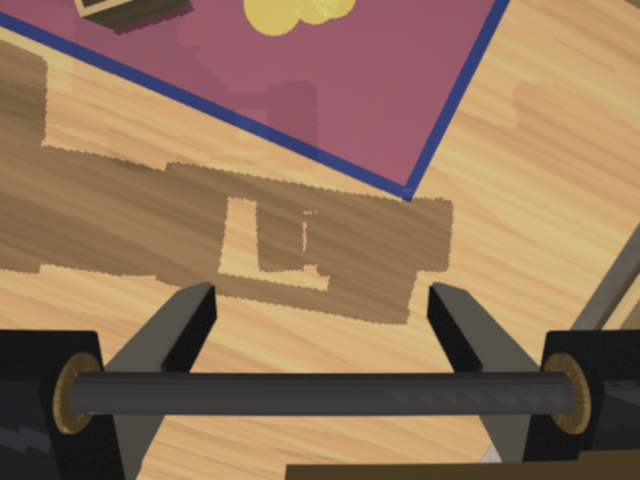

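```bash
cat > h.py <<'E'
import numpy as np, cv2
from scipy.spatial.transform import Rotation as R
from workcell import manip
def cam(n,s=None):
    c=manip.calibration(n); f=240/np.tan(np.radians(c['fovy']/2))
    K=np.array([[f,0,c['cx']],[0,f,c['cy']],[0,0,1.]])
    if n=='wrist':
        T=np.eye(4);T[:3,:3]=R.from_quat(s['eef_rot']).as_matrix();T[:3,3]=s['tcp_pos']
        E=np.linalg.inv(T@c['T_tool_cam'])
    else: E=c['extrinsics']
    return K,np.array(c['dist_coeffs']),E
def unproj(C,uv,z):
    K,d,E=C
    p=cv2.undistortPoints(np.array(uv,float).reshape(-1,1,2),K,d).reshape(-1,2)
    r=np.c_[p,np.ones(len(p))]@E[:3,:3]; o=-E[:3,:3].T@E[:3,3]
    return o+r*((z-o[2])/r[:,2])[:,None]
def proj(C,P):
    K,d,E=C
    return cv2.projectPoints(np.array(P,float).reshape(-1,1,3),cv2.Rodrigues(E[:3,:3])[0],E[:3,3],K,d)[0].reshape(-1,2)
def outline(kind,a,b,x,y,yaw,z):
    if kind=='r': t=np.linspace(0,2*np.pi,60); p=np.c_[a/2*np.cos(t),a/2*np.sin(t)]
    else: p=np.array([[-a,-b],[a,-b],[a,b],[-a,b],[-a,-b]])/2
    c,s=np.cos(yaw),np.sin(yaw)
    p=p@np.array([[c,s],[-s,c]])+[x,y]
    return np.c_[p,np.full(len(p),z)]
def draw(img,C,P,sc,off,col):
    q=(proj(C,P)-off)*sc+ (sc-1)/2
    cv2.polylines(img,[np.round(q*8).astype(int)],False,col,1,cv2.LINE_AA,3)
def crop(img,u,v,hw,hh,sc):
    u,v=int(u-hw),int(v-hh); u=max(u,0);v=max(v,0)
    return cv2.resize(img[v:v+2*hh,u:u+2*hw],None,fx=sc,fy=sc,interpolation=cv2.INTER_CUBIC),np.array([u,v])
E
python3 - <<'E'
from h import *
im=cv2.imread('pics/top0.png'); C=cam('top')
g=np.hstack([np.vstack([crop(im,u,v,33,33,4)[0] for u,v in p]) for p in [((192,216),(237,281)),((464,218),(365,244)),]])
b=np.hstack([np.vstack([crop(im,u,v,33,33,4)[0] for u,v in p]) for p in [((377,182),(282,180)),((293,251),(421,279)),]])
cv2.imwrite('pics/lids.png',g);cv2.imwrite('pics/boxes.png',b)
for n,uv,z in [('lsr',(192,216),14),('llr',(237,281),14),('lsq',(464,218),14),('lob',(365,244),14),('blr',(377,182),50),('bsr',(282,180),50),('bsq',(293,251),50),('bob',(421,279),50),('pot',(327,170),40),('jar',(425,193),70)]: print(n,unproj(C,uv,z).round())
E
```

```text
lsr [[541. 412.  14.]]
llr [[345. 271.  14.]]
lsq [[ 538. -412.   14.]]
lob [[ 457. -109.   14.]]
blr [[ 639. -143.   50.]]
bsr [[643. 139.  50.]]
bsq [[431. 105.  50.]]
bob [[ 350. -269.   50.]]
pot [[678.   5.  40.]]
jar [[ 602. -283.   70.]]
```

View pics/lids.png

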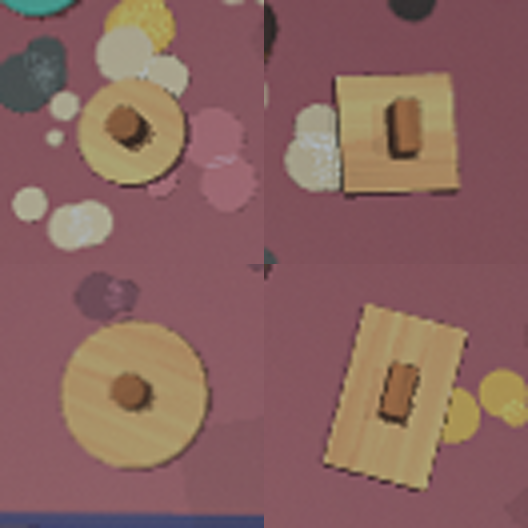

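View pics/boxes.png

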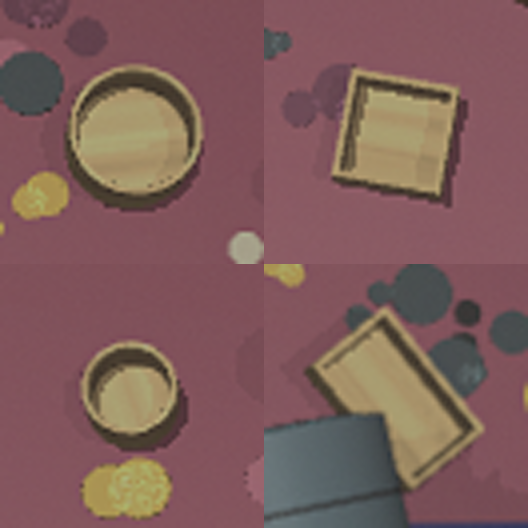

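```bash
cat > fit.py <<'E'
from h import *
from scipy.optimize import minimize
M={'lsr':('r',82,82,14),'llr':('r',110,110,14),'lsq':('q',90,90,14),'lob':('q',126,80,14),
'bsr':('r',72,72,50),'blr':('r',100,100,50),'bsq':('q',80,80,50),'bob':('q',116,70,50)}
def dense(P,n=240):
    d=np.r_[0,np.cumsum(np.linalg.norm(np.diff(P,axis=0),axis=1))]; t=np.linspace(0,d[-1],n,endpoint=False)
    return np.c_[[np.interp(t,d,P[:,i]) for i in range(3)]].T
def fit(im,C,name,x,y,yaw=0,dz=0,mask=None):
    k,a,b,z=M[name]; z+=dz; box=name[0]=='b'
    g=cv2.GaussianBlur(im,(0,0),0.6).astype(np.float32)
    lab=cv2.cvtColor(g/255,cv2.COLOR_BGR2LAB); ch=lab[...,2]-lab[...,1]  # tan: b high, a low
    def samp(da,p):
        q=proj(C,dense(outline(k,a+da,b+da,p[0],p[1],p[2],z))).astype(np.float32)
        v=cv2.remap(ch,q[None,:,0],q[None,:,1],cv2.INTER_LINEAR)[0]
        if mask is not None:
            m=cv2.remap(mask,q[None,:,0],q[None,:,1],cv2.INTER_LINEAR)[0]>.5; return v,m
        return v,np.ones(len(v),bool)
    def cost(p):
        i,m=samp(-4,p); o,m2=samp(5,p); s=np.clip(i-o,-10,40)
        return -s[m&m2].mean()
    best=None
    for dx in(-4,0,4):
        for dy in(-4,0,4):
            for dw in((-.08,0,.08) if k=='q' else (0,)):
                f=minimize(lambda p:cost([p[0],p[1],p[2]/50 if k=='q' else 0]),[x+dx,y+dy,(yaw+dw)*50],method='Nelder-Mead',options=dict(xatol=.05,fatol=.001))
                if best is None or f.fun<best.fun: best=f
    return best.x[0],best.x[1],(best.x[2]/50 if k=='q' else 0),best.fun
E
cat > t.py <<'E'
from fit import *
im=cv2.imread('pics/top0.png'); C=cam('top')
ini=dict(lsr=(541,412,0),llr=(345,271,0),lsq=(538,-412,.05),lob=(457,-109,-.25),blr=(639,-143,0),bsr=(643,139,0),bsq=(431,105,-.15),bob=(350,-269,.65))
ov=[]
for n,i in ini.items():
    # initial yaw for oblongs: try alternatives
    k,a,b,z=M[n]
    c=[fit(im,C,n,*i[:2],i[2]+d) for d in ((0,np.pi/2) if n in('lob','bob') else (0,))]
    f=min(c,key=lambda t:t[3]); print(n,np.round(f,3))
    w,off=crop(im,*proj(C,[[f[0],f[1],z]])[0],33,33,4)
    draw(w,C,dense(outline(k,a,b,*f[:3],z)),4,off,(255,0,0))
    if n[0]=='b': draw(w,C,dense(outline(k,a-10,b-10,*f[:3],z)),4,off,(0,0,255))
    ov.append(w)
cv2.imwrite('pics/ovA.png',np.vstack([np.hstack(ov[:2]),np.hstack(ov[2:4])]))
cv2.imwrite('pics/ovB.png',np.vstack([np.hstack(ov[4:6]),np.hstack(ov[6:])]))
E
python3 t.py
```

```text
lsr [542.425 413.867   0.    -23.436]
llr [347.959 270.345   0.    -25.671]
lsq [ 5.38818e+02 -4.11613e+02  3.90000e-02 -2.43430e+01]
lob [ 4.58479e+02 -1.07017e+02 -2.67000e-01 -2.54120e+01]
blr [ 642.496 -144.951    0.     -21.898]
bsr [651.407 142.868   0.    -22.08 ]
bsq [ 4.32464e+02  1.06002e+02 -1.74000e-01 -2.45130e+01]
bob [ 350.14  -269.622    0.669  -17.404]
```

View pics/ovA.png

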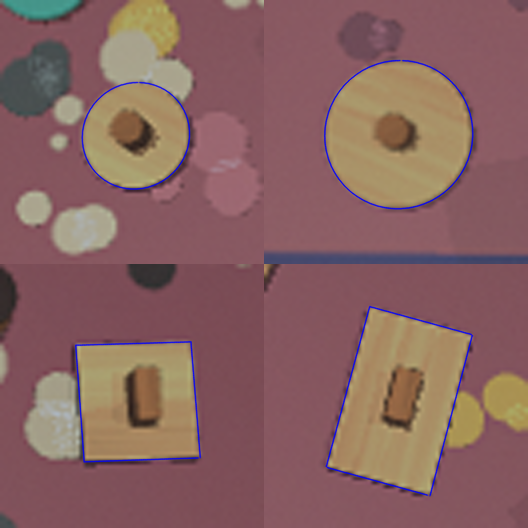

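View pics/ovB.png

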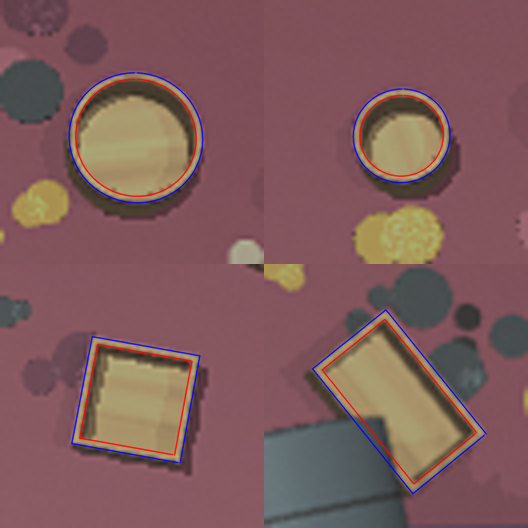

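```bash
cat > go.py <<'E'
import sys
from h import *
x,y,z,phi=map(float,sys.argv[1:5]); cap=float(sys.argv[5]) if len(sys.argv)>5 else 40
s=manip.sense(); Rm=R.from_quat(s['eef_rot']).as_matrix()
ph=np.arctan2(Rm[1,0],Rm[0,0]); d=np.array([x,y,z])-s['tcp_pos']
turn=-np.degrees((phi-ph+np.pi/2)%np.pi-np.pi/2)
if len(sys.argv)>6: turn=-np.degrees((phi-ph+np.pi)%(2*np.pi)-np.pi)
n=max(int(np.ceil(np.linalg.norm(d)/cap)),int(np.ceil(abs(turn)/7)),1)
print('t %.2f'%s['t'],'pos',s['tcp_pos'].round(1),'phi %.3f'%ph,'tilt',Rm[:,2].round(3),'w %.1f'%s['width'],'F',s['wrist_force'].round(1),'q',s['q'].round(2))
print('rest tool',(Rm.T@d).round(1),'turn %.1f rows %d'%(turn,n))
for i in range(min(n,5)):
    a=ph-np.radians(turn)*i/n; st=d/n
    print([round(float(v),1) for v in(st[0]*np.cos(a)+st[1]*np.sin(a), st[0]*np.sin(a)-st[1]*np.cos(a), -st[2], turn/n)])
E
python3 go.py 539 -411.6 300 -1.532
```

```text
t 0.15 pos [ 218.1 -504.7  404.1] phi -1.163 tilt [-0.     0.001 -1.   ] w 93.0 F [ 0.  -0.3  0.1] q [-1.37  0.26  1.54 -0.    1.35 -0.2 ]
rest tool [  41.9 -331.5  104.1] turn 21.1 rows 9
[4.6, -36.8, 11.6, 2.3]
[3.1, -37.0, 11.6, 2.3]
[1.6, -37.1, 11.6, 2.3]
[0.1, -37.1, 11.6, 2.3]
[-1.4, -37.1, 11.6, 2.3]
```

Candidates (top-image pixels):
- **Square lid:** (464,218), which could be taken for the oblong lid (365,244), the crate boards at the right edge or the book stacks at (290,108) and (360,108).
- **Small round lid:** the wooden one at (192,216). The look-alikes are red (170,264), (184,300) and turquoise (168,173), (204,165).
- **Large round lid:** (237,281).

The close crops confirm these four choices: bare wood, right shape, knob up. I'm starting with the square lid.

drive_tool(series=[[4.6, -37, 11.6, 2.3, 60], [3.1, -37, 11.6, 2.3, 60], [1.6, -37, 11.6, 2.3, 60], [0.1, -37, 11.6, 2.3, 60], [-1.4, -37, 11.6, 2.3, 60]])

```text
t: 0.57
tcp_pos: [395.4, -456.6, 345.6]
eef_rot: [0.769, -0.639, 0.001, 0.003]
wrist_force: [0.2, -0.8, 0.5]
width: 64.3
```

```bash
python3 go.py 539 -411.6 300 -1.532
```

```text
t 0.57 pos [ 395.4 -456.6  345.6] phi -1.386 tilt [-0.002 -0.005 -1.   ] w 64.3 F [ 0.2 -0.8  0.5] q [-1.04  0.4   1.49 -0.    1.26  0.35]
rest tool [ -17.9 -149.6   45.1] turn 8.4 rows 4
[-4.4, -37.4, 11.4, 2.1]
[-5.8, -37.2, 11.4, 2.1]
[-7.2, -36.9, 11.4, 2.1]
[-8.5, -36.7, 11.4, 2.1]
```

drive_tool(series=[[-4.4, -37.4, 11.4, 2.1, 60], [-5.8, -37.2, 11.4, 2.1, 60], [-7.2, -37, 11.4, 2.1, 60], [-8.5, -36.7, 11.4, 2.1, 60], [0, 0, 0, 0, 60]])

```text
t: 0.98
tcp_pos: [550.4, -405.3, 291.7]
eef_rot: [0.718, -0.696, -0.002, 0.001]
wrist_force: [-0.7, 0.6, 0.3]
width: 59.8
```

```bash
cat > look.py <<'E'
# wrist + top look; overlay named items: name x y yaw dz
import sys
from fit import *
tag=sys.argv[1]
s=manip.sense(); w=manip.capture('wrist'); t=manip.capture('top')
cv2.imwrite(f'pics/{tag}_w.png',w); cv2.imwrite(f'pics/{tag}_t.png',t)
np.save(f'pics/{tag}.npy',np.r_[s['tcp_pos'],s['eef_rot']])
E
python3 go.py 539 -411.6 205 -1.532; python3 look.py a1
```

```text
t 0.98 pos [ 550.4 -405.3  291.7] phi -1.538 tilt [-0.004  0.001 -1.   ] w 59.8 F [-0.7  0.6  0.3] q [-0.8   0.58  1.33 -0.    1.24  0.74]
rest tool [ 6.  11.2 86.8] turn -0.4 rows 3
[2.0, 3.9, 28.9, -0.1]
[2.0, 3.9, 28.9, -0.1]
[2.0, 3.9, 28.9, -0.1]
```

View pics/a1_w.png

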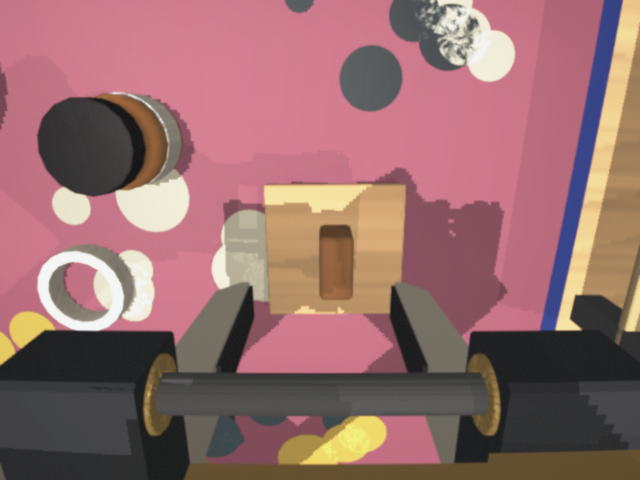

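View pics/a1_t.png

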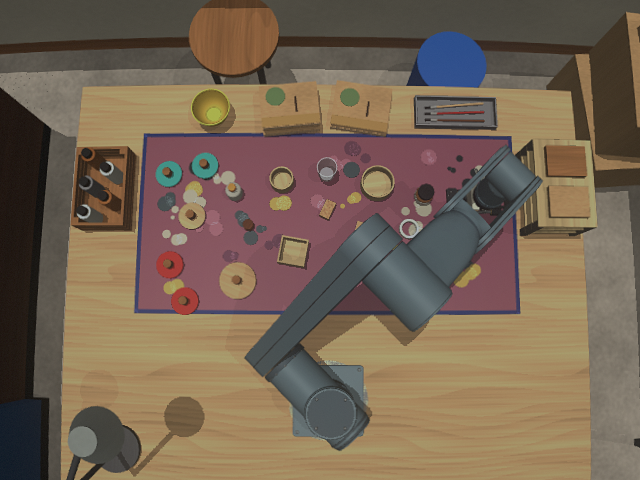

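The wrist view shows the square lid with its plate at (265–405, 185–313) and its knob at (336,262). The jar and tape are well to the left. Next I'll cross-check the wrist fit against the top-camera fit.

```bash
cat > wf.py <<'E'
import sys
from fit import *
tag,n=sys.argv[1],sys.argv[2]; x,y,yaw=map(float,sys.argv[3:6]); dz=float(sys.argv[6]) if len(sys.argv)>6 else 0
p=np.load(f'pics/{tag}.npy'); C=cam('wrist',dict(tcp_pos=p[:3],eef_rot=p[3:])); im=cv2.imread(f'pics/{tag}_w.png')
mask=np.ones((480,640),np.float32); mask[325:]=0; mask[280:,180:255]=0; mask[280:,390:470]=0
f=fit(im,C,n,x,y,yaw,dz,mask); print(n,'wrist fit',np.round(f,3))
k,a,b,z=M[n]; z+=dz
for q,c in(((x,y,yaw),(0,0,255)),(f[:3],(255,0,0))): draw(im,C,dense(outline(k,a,b,*q,z)),1,np.zeros(2),c)
if n in('lsq','lob'): draw(im,C,dense(outline('q',40,20,*f[:3],46+dz)),1,np.zeros(2),(0,255,0))
if n in('lsr','llr'): draw(im,C,dense(outline('r',26,26,*f[:3],46+dz)),1,np.zeros(2),(0,255,0))
cv2.imwrite(f'pics/{tag}_wf.png',im)
E
python3 wf.py a1 lsq 538.8 -411.6 .039
```

```text
lsq wrist fit [ 5.40555e+02 -4.13745e+02  3.70000e-02 -3.39710e+01]
```

View pics/a1_wf.png

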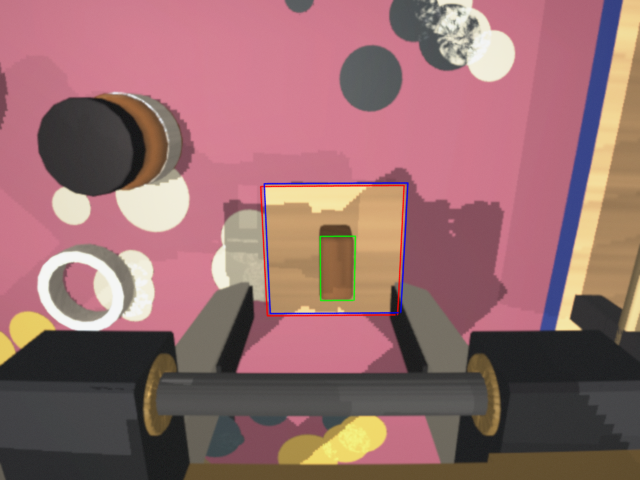

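drive_tool(series=[[7, 10, 30, 0, 60], [0, 0, 20, 0, 60], [0, 0, 0, 0, 60]])

```text
t: 1.33
tcp_pos: [534.9, -417.0, 245.5]
eef_rot: [0.719, -0.695, 0.001, 0.004]
wrist_force: [-0.6, 1.0, -0.5]
width: 59.9
```

```bash
python3 go.py 540 -412.7 203 -1.533
```

```text
t 1.33 pos [ 534.9 -417.   245.5] phi -1.536 tilt [-0.004 -0.006 -1.   ] w 59.9 F [-0.6  1.  -0.5] q [-0.82  0.61  1.39 -0.01  1.14  0.71]
rest tool [-4.4 -5.5 42.5] turn -0.2 rows 2
[-2.1, -2.6, 21.3, -0.1]
[-2.1, -2.6, 21.3, -0.1]
```

drive_tool(series=[[-3, -4, 20, 0, 60], [0, 0, 15, 0, 60], [0, 0, 0, 0, 60], [0, 0, 0, 0, 60]])

```text
t: 1.67
tcp_pos: [534.3, -418.5, 214.7]
eef_rot: [0.717, -0.697, 0.002, 0.005]
wrist_force: [-0.1, -0.1, 0.7]
width: 59.8
```

```bash
python3 go.py 540 -412.7 203 -1.533
```

```text
t 1.67 pos [ 534.3 -418.5  214.7] phi -1.541 tilt [-0.003 -0.01  -1.   ] w 59.8 F [-0.1 -0.1  0.7] q [-0.83  0.64  1.42 -0.01  1.08  0.72]
rest tool [-5.8 -5.9 11.7] turn -0.5 rows 1
[-5.7, -5.9, 11.7, -0.5]
```

drive_tool(series=[[-5.8, -5.9, 0, 0, 60], [0, 0, 0, 0, 60], [0, 0, 0, 0, 60]])

```text
t: 1.92
tcp_pos: [539.8, -414.2, 219.5]
eef_rot: [0.717, -0.697, 0.005, 0.005]
wrist_force: [0.2, -0.7, -0.6]
width: 59.9
```

```bash
python3 go.py 540 -412.7 203 -1.533
```

```text
t 1.92 pos [ 539.8 -414.2  219.5] phi -1.544 tilt [ 0.001 -0.014 -1.   ] w 59.9 F [ 0.2 -0.7 -0.6] q [-0.82  0.64  1.41 -0.01  1.08  0.73]
rest tool [-1.7 -0.3 16.5] turn -0.6 rows 1
[-1.5, -0.3, 16.5, -0.6]
```

drive_tool(series=[[-1.7, 0, 10, -0.6, 60], [0, 0, 6, 0, 60], [0, 0, 0, 0, 60], [0, 0, 0, 0, 60]])

```text
t: 2.25
tcp_pos: [540.6, -412.7, 204.9]
eef_rot: [0.721, -0.693, 0.007, 0.005]
wrist_force: [0.2, 0.5, -0.8]
width: 60.1
```

```bash
python3 go.py 540 -412.7 203 -1.533
```

```text
t 2.25 pos [ 540.6 -412.7  204.9] phi -1.531 tilt [ 0.004 -0.017 -1.   ] w 60.1 F [ 0.2  0.5 -0.8] q [-0.81  0.66  1.42 -0.01  1.05  0.72]
rest tool [-0.   0.6  1.9] turn 0.1 rows 1
[0.0, 0.6, 1.9, 0.1]
```

```bash
python3 - <<'E'
s=open('go.py').read()
s=s.replace("d=np.array([x,y,z])-s['tcp_pos']","gp=s['tcp_pos']+167*Rm[:,2]; d=np.array([x,y,z])-gp").replace("'pos',s['tcp_pos']","'GP',gp")
open('go.py','w').write(s)
E
python3 go.py 540 -412.7 36 -1.533
```

```text
t 2.25 GP [ 541.2 -415.5   37.9] phi -1.531 tilt [ 0.004 -0.017 -1.   ] w 60.1 F [ 0.2  0.5 -0.8] q [-0.81  0.66  1.42 -0.01  1.05  0.72]
rest tool [-2.9  1.1  1.9] turn 0.1 rows 1
[-2.9, 1.1, 1.9, 0.1]
```

drive_tool(series=[[-2, 0, 1, 0, 60], [0, 0, 0, 0, 60], [0, 0, 0, 0, 60], [0, 0, 0, 0, 60]])

```text
t: 2.58
tcp_pos: [540.5, -410.2, 203.0]
eef_rot: [0.721, -0.693, 0.007, 0.005]
wrist_force: [0.4, -0.1, -0.6]
width: 59.9
```

```bash
python3 go.py 540 -412.7 36 -1.533
```

```text
t 2.58 GP [ 540.9 -412.9   36. ] phi -1.531 tilt [ 0.003 -0.016 -1.   ] w 59.9 F [ 0.4 -0.1 -0.6] q [-0.81  0.66  1.43 -0.01  1.04  0.73]
rest tool [-0.2  0.9  0. ] turn 0.1 rows 1
[-0.2, 0.9, 0.0, 0.1]
```

drive_tool(series=[[0, 0, 0, 0, 10], [0, 0, 0, 0, 10], [0, 0, 0, 0, 10], [0, 0, 0, 0, 10], [0, 0, 0, 0, 10]], squeeze=25)

```text
t: 3.0
tcp_pos: [540.6, -410.4, 203.4]
eef_rot: [0.721, -0.693, 0.007, 0.005]
wrist_force: [-0.3, 0.9, -0.6]
width: 31.0
```

drive_tool(series=[[0, 0, 0, 0, 10], [0, 0, -10, 0, 10], [0, 0, -20, 0, 10], [0, 0, -20, 0, 10], [0, 0, -20, 0, 10]])

```text
t: 3.42
tcp_pos: [538.8, -407.9, 270.7]
eef_rot: [0.721, -0.693, 0.001, 0.005]
wrist_force: [0.1, 0.4, -1.0]
width: 19.7
```

drive_tool(series=[[0, 0, -20, 0, 10], [0, 0, -10, 0, 10], [0, 0, -5, 0, 10], [0, 0, 0, 0, 10], [0, 0, 0, 0, 10]])

```text
t: 3.83
tcp_pos: [539.4, -407.9, 314.3]
eef_rot: [0.721, -0.693, 0.005, 0.005]
wrist_force: [-0.6, 0.4, -0.4]
width: 19.7
```

```bash
python3 go.py 540 -413 140 -1.533;python3 look.py a2
```

```text
t 3.83 GP [ 539.5 -410.3  147.4] phi -1.531 tilt [ 0.001 -0.014 -1.   ] w 19.7 F [-0.6  0.4 -0.4] q [-0.81  0.54  1.33 -0.01  1.26  0.72]
rest tool [ 2.7 -0.4  7.4] turn 0.1 rows 1
[2.8, -0.4, 7.4, 0.1]
```

View pics/a2_w.png

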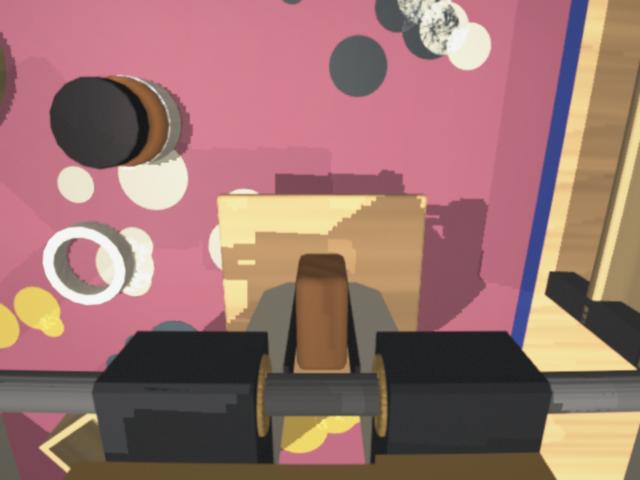

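```bash
cat > held.py <<'E'
import sys
from fit import *
tag,n,yaw=sys.argv[1],sys.argv[2],float(sys.argv[3])
im=cv2.imread(f'pics/{tag}_w.png'); K,d,_=cam('wrist',dict(tcp_pos=np.zeros(3),eef_rot=[0,0,0,1]))
F=np.eye(4);F[:3,:3]=np.diag([1,-1,-1]);F[2,3]=167   # F->tool
E=np.linalg.inv(np.array(manip.calibration('wrist')['T_tool_cam']))@F
C=(K,d,E)
mask=np.ones((480,640),np.float32); mask[322:]=0; mask[275:,240:405]=0
best=min((fit(im,C,n,0,0,yaw,dz,mask)+(dz,) for dz in(-36,)),key=lambda r:r[3])
print('held offset in F (x jaw, y=-tool y), yaw:',np.round(best,3))
k,a,b,z=M[n]; draw(im,C,dense(outline(k,a,b,*best[:3],z+best[4])),1,np.zeros(2),(255,0,0))
cv2.imwrite(f'pics/{tag}_h.png',im)
E
python3 held.py a2 lsq 1.571
```

```text
held offset in F (x jaw, y=-tool y), yaw: [ -1.142   1.013   1.572 -38.412 -36.   ]
```

View pics/a2_h.png

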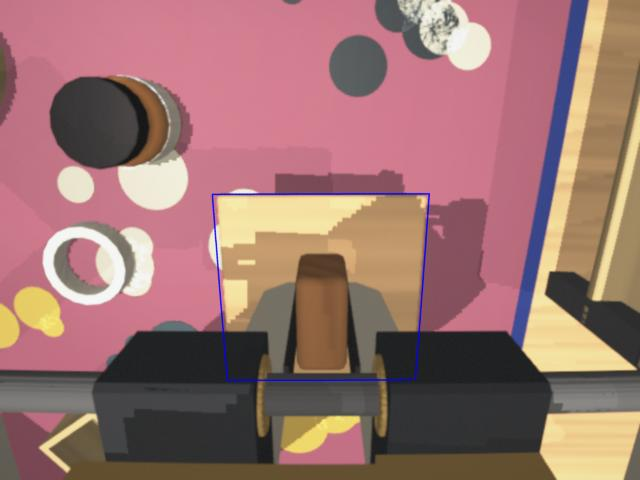

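```bash
sed -i 's/for dz in(-36,))/for dz in range(-50,-32,2))/' held.py; sed -i 's/^best=min/allr=0\nbest=min/' held.py; python3 held.py a2 lsq 1.571
```

```text
held offset in F (x jaw, y=-tool y), yaw: [ -1.484   1.061   1.571 -38.562 -38.   ]
```

View pics/a2_h.png

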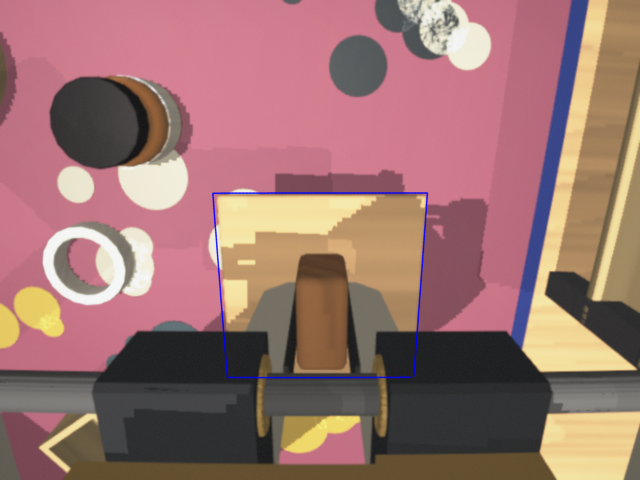

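```bash
cat > hc.py <<'E'
import sys
from fit import *
K,d,_=cam('wrist',dict(tcp_pos=np.zeros(3),eef_rot=[0,0,0,1]))
F=np.eye(4);F[:3,:3]=np.diag([1,-1,-1]);F[2,3]=167
C=(K,d,np.linalg.inv(np.array(manip.calibration('wrist')['T_tool_cam']))@F)
if __name__=='__main__':
    pts=np.array(sys.argv[1].split(','),float).reshape(-1,2)
    for dz in range(-46,-33,2): print(dz,unproj(C,pts,dz+14)[:,:2].round(1).tolist())
E
python3 hc.py 218.5,196,426,196,226,325,419,325
python3 - <<'E'
from h import *
im=cv2.imread('pics/a2_w.png'); cv2.imwrite('pics/a2_c.png',cv2.resize(im[185:335,200:450],None,fx=3,fy=3,interpolation=cv2.INTER_CUBIC))
E
```

```text
-46 [[-46.0, 43.1], [45.3, 43.0], [-47.0, -20.2], [46.5, -20.4]]
-44 [[-45.5, 43.5], [44.8, 43.4], [-46.5, -19.1], [45.9, -19.3]]
-42 [[-45.0, 43.9], [44.3, 43.8], [-46.0, -18.0], [45.4, -18.2]]
-40 [[-44.5, 44.3], [43.8, 44.2], [-45.4, -16.9], [44.9, -17.1]]
-38 [[-44.0, 44.7], [43.2, 44.6], [-44.9, -15.8], [44.4, -16.0]]
-36 [[-43.5, 45.1], [42.7, 44.9], [-44.4, -14.7], [43.8, -14.9]]
-34 [[-43.0, 45.4], [42.2, 45.3], [-43.9, -13.6], [43.3, -13.8]]
```

View pics/a2_c.png

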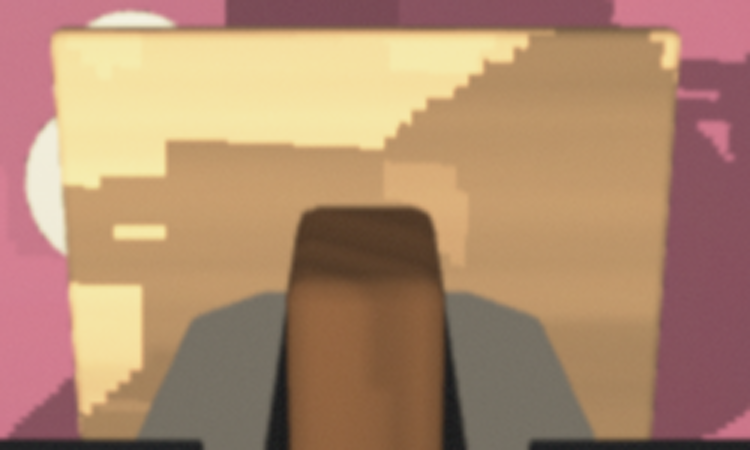

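```bash
python3 go.py 310 106 155 -1.745 28
```

```text
t 3.93 GP [ 539.3 -410.   146.5] phi -1.531 tilt [-0.    -0.013 -1.   ] w 19.5 F [ 0.2  0.2 -0.9] q [-0.81  0.55  1.33 -0.01  1.26  0.72]
rest tool [-524.6  208.5  -15. ] turn 12.3 rows 21
[-25.0, 9.9, -0.4, 0.6]
[-24.9, 10.2, -0.4, 0.6]
[-24.8, 10.4, -0.4, 0.6]
[-24.7, 10.7, -0.4, 0.6]
[-24.6, 10.9, -0.4, 0.6]
```

drive_tool(series=[[-15, 6, -2, 0.6, 10], [-25, 10, -2, 0.6, 10], [-25, 10, -2, 0.6, 10], [-25, 10, -2, 0.6, 10], [-25, 10, 0, 0.6, 10]])

```text
t: 4.35
tcp_pos: [489.4, -294.2, 312.3]
eef_rot: [-0.7, 0.714, -0.0, -0.005]
wrist_force: [-0.2, 0.2, -1.0]
width: 19.5
```

drive_tool(series=[[-25, 11, 0, 0.6, 10], [-25, 11, 0, 0.6, 10], [-25, 11, 0, 0.6, 10], [-25, 11, 0, 0.6, 10], [-25, 11, 0, 0.6, 10]])

```text
t: 4.77
tcp_pos: [434.7, -160.2, 306.0]
eef_rot: [-0.679, 0.734, 0.005, -0.006]
wrist_force: [0.1, 0.4, -0.7]
width: 19.9
```

```bash
python3 go.py 310 106 155 -1.745 28
```

```text
t 4.77 GP [ 432.1 -160.4  139. ] phi -1.647 tilt [-0.016 -0.001 -1.   ] w 19.9 F [ 0.1  0.4 -0.7] q [-0.59  0.2   1.87 -0.01  1.08  1.06]
rest tool [-256.2  142.3  -14.2] turn 5.6 rows 11
[-23.3, 12.9, -1.5, 0.5]
[-23.2, 13.1, -1.5, 0.5]
[-23.1, 13.3, -1.5, 0.5]
[-22.9, 13.5, -1.5, 0.5]
[-22.8, 13.7, -1.5, 0.5]
```

drive_tool(series=[[-23, 13, -5, 0.5, 10], [-23, 13, -5, 0.5, 10], [-23, 13, -4, 0.5, 10], [-23, 13, -3, 0.5, 10], [-23, 13, -3, 0.5, 10]])

```text
t: 5.18
tcp_pos: [375.7, -32.9, 322.3]
eef_rot: [-0.662, 0.749, 0.011, -0.008]
wrist_force: [0.9, -0.1, -0.5]
width: 19.6
```

```bash
python3 go.py 310 106 155 -1.745 28
```

```text
t 5.18 GP [371.1 -31.9 155.4] phi -1.695 tilt [-0.027  0.006 -1.   ] w 19.6 F [ 0.9 -0.1 -0.5] q [-0.38  0.03  2.03 -0.01  1.11  1.31]
rest tool [-129.3   77.7    2.8] turn 2.9 rows 6
[-21.5, 13.0, 0.1, 0.5]
[-21.4, 13.1, 0.1, 0.5]
[-21.3, 13.3, 0.1, 0.5]
[-21.2, 13.5, 0.1, 0.5]
[-21.1, 13.7, 0.1, 0.5]
```

drive_tool(series=[[-21.5, 13, 0, 0.5, 10], [-21, 13, 0, 0.5, 10], [-21, 13, 0, 0.5, 10], [-21, 13, 0, 0.5, 10], [-15, 9, 0, 0.5, 10]])

```text
t: 5.6
tcp_pos: [323.4, 80.1, 321.3]
eef_rot: [-0.644, 0.765, 0.014, -0.011]
wrist_force: [-0.6, 0.6, -0.4]
width: 20.1
```

drive_tool(series=[[0, 0, 0, 0, 10], [0, 0, 0, 0, 10], [0, 0, 0, 0, 10]])

```text
t: 5.85
tcp_pos: [320.8, 82.5, 319.6]
eef_rot: [-0.646, 0.763, 0.016, -0.012]
wrist_force: [0.6, -0.3, -0.9]
width: 19.8
```

```bash
python3 go.py 310 106 155 -1.745 28; python3 look.py a3; python3 wf.py a3 bsq 432.5 106 -.174
```

```text
t 5.85 GP [314.3  83.9 152.7] phi -1.736 tilt [-0.039  0.009 -0.999] w 19.8 F [ 0.6 -0.3 -0.9] q [-0.09 -0.05  2.12  0.01  1.12  1.64]
rest tool [-21.1   7.9  -1.9] turn 0.5 rows 1
[-21.1, 7.8, -2.3, 0.5]
bsq wrist fit [ 4.33080e+02  1.04601e+02 -2.23000e-01 -4.00000e+01]
```

View pics/a3_wf.png

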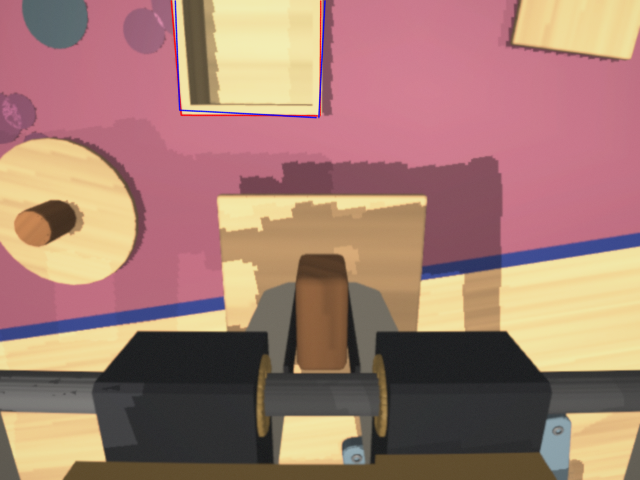

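View pics/a3_t.png

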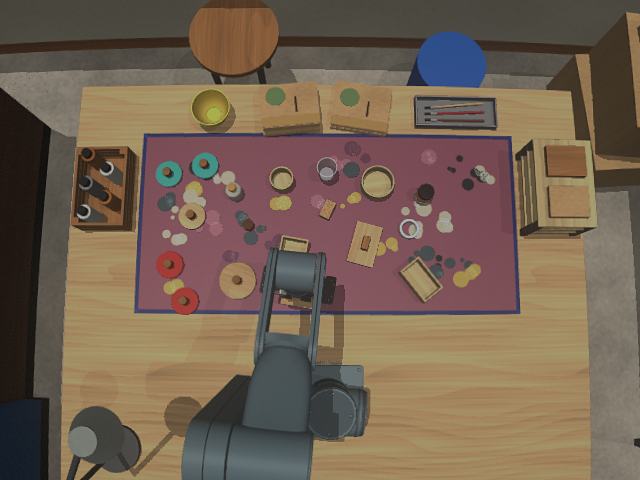

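```bash
python3 go.py 433 105.5 150 -1.745 20
python3 - <<'E'
from fit import *
im=cv2.imread('pics/a3_t.png');C=cam('top')
print(fit(im,C,'bob',350,-269.6,.669)); print(fit(im,C,'lob',458.5,-107,-.267))
E
```

```text
t 5.95 GP [314.7  83.5 152.8] phi -1.738 tilt [-0.039  0.009 -0.999] w 19.6 F [ 0.4  0.1 -0.9] q [-0.09 -0.05  2.12  0.01  1.12  1.64]
rest tool [ -41.4 -113.    -1.6] turn 0.4 rows 7
[-5.9, -16.1, 0.4, 0.1]
[-5.9, -16.1, 0.4, 0.1]
[-5.9, -16.1, 0.4, 0.1]
[-6.0, -16.1, 0.4, 0.1]
[-6.0, -16.1, 0.4, 0.1]
(np.float64(349.9584409952502), np.float64(-269.4998024860712), np.float64(0.6670439967933909), np.float64(-18.27338409423828))
(np.float64(458.4206637044299), np.float64(-107.01226651087418), np.float64(-0.26799687659099247), np.float64(-24.802743911743164))
```

drive_tool(series=[[-6, -16, 0, 0.1, 10], [-6, -16, 0, 0.1, 10], [-6, -16, 0, 0.1, 10], [-6, -16, 0, 0.1, 10], [-6, -12, 0, 0, 10]])

```text
t: 6.37
tcp_pos: [404.6, 94.5, 315.6]
eef_rot: [-0.64, 0.768, 0.016, -0.013]
wrist_force: [0.1, 0.1, -1.6]
width: 19.9
```

```bash
python3 go.py 433 105.5 150 -1.745 20
```

```text
t 6.37 GP [397.9  95.7 148.7] phi -1.752 tilt [-0.041  0.008 -0.999] w 19.9 F [ 0.1  0.1 -1.6] q [-0.04  0.12  1.95  0.01  1.11  1.71]
rest tool [-15.9 -32.7  -2.6] turn -0.4 rows 2
[-8.0, -16.4, -0.6, -0.2]
[-7.9, -16.4, -0.6, -0.2]
```

drive_tool(series=[[-8, -15, 0, -0.2, 10], [-7, -15, 0, 0, 10], [-1, -3, 0, 0, 10], [0, 0, 0, 0, 10], [0, 0, 0, 0, 10]])

```text
t: 6.78
tcp_pos: [446.4, 100.0, 312.3]
eef_rot: [-0.639, 0.769, 0.016, -0.014]
wrist_force: [-0.1, -1.4, -0.3]
width: 19.7
```

```bash
python3 go.py 435 104.5 95 -1.748 20
```

```text
t 6.78 GP [439.5 101.1 145.5] phi -1.756 tilt [-0.041  0.007 -0.999] w 19.7 F [-0.1 -1.4 -0.3] q [-0.03  0.19  1.86  0.01  1.12  1.73]
rest tool [-2.5  2.9 50.7] turn -0.4 rows 3
[-0.8, 1.7, 16.8, -0.1]
[-0.8, 1.7, 16.8, -0.1]
[-0.8, 1.7, 16.8, -0.1]
```

drive_tool(series=[[-2, 2, 10, -0.4, 10], [-1, 1, 15, 0, 10], [0, 0, 12, 0, 10], [0, 0, 0, 0, 10], [0, 0, 0, 0, 10]])

```text
t: 7.2
tcp_pos: [439.2, 101.4, 274.9]
eef_rot: [-0.64, 0.768, 0.016, -0.015]
wrist_force: [0.0, 0.1, -0.9]
width: 19.6
```

```bash
python3 go.py 435 104.5 90 -1.748 20
```

```text
t 7.20 GP [432.1 102.4 108.1] phi -1.751 tilt [-0.043  0.006 -0.999] w 19.6 F [ 0.   0.1 -0.9] q [-0.02  0.23  1.93  0.01  1.03  1.72]
rest tool [-2.6 -3.3 18. ] turn -0.2 rows 1
[-2.5, -2.5, 18.1, -0.2]
```

drive_tool(series=[[-2.5, -3, 5, -0.2, 10], [0, 0, 5, 0, 10], [0, 0, 3, 0, 10], [0, 0, 0, 0, 10], [0, 0, 0, 0, 10]])

```text
t: 7.62
tcp_pos: [442.2, 103.0, 262.7]
eef_rot: [-0.642, 0.767, 0.015, -0.013]
wrist_force: [0.5, 0.0, -0.4]
width: 19.9
```

```bash
python3 go.py 435 104.5 85 -1.748 20
python3 - <<'E'
from h import *
cv2.imwrite('pics/s1.png',crop(manip.capture('scene'),340,225,80,60,5)[0])
E
```

```text
t 7.62 GP [435.5 104.1  95.9] phi -1.748 tilt [-0.04   0.006 -0.999] w 19.9 F [ 0.5  0.  -0.4] q [-0.02  0.26  1.93  0.01  0.99  1.72]
rest tool [-0.4  0.1 10.9] turn 0.0 rows 1
[-0.3, 0.6, 10.9, 0.0]
```

View pics/s1.png

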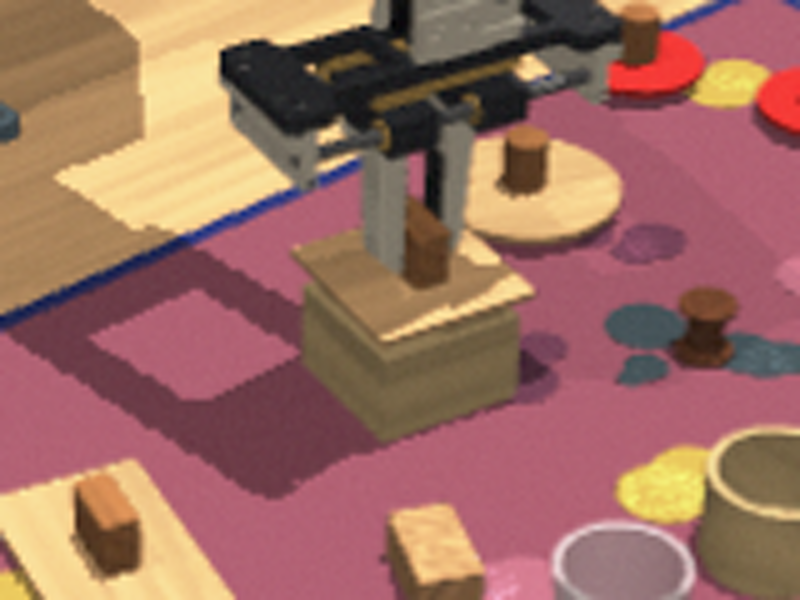

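drive_tool(series=[[0, 0, 5, 0, 10], [0, 0, 3, 0, 10], [0, 0, 0, 0, 10], [0, 0, 0, 0, 10]])

```text
t: 8.0
tcp_pos: [442.1, 103.2, 254.4]
eef_rot: [-0.642, 0.767, 0.015, -0.013]
wrist_force: [-0.1, -0.2, -0.3]
width: 20.1
```

```bash
python3 go.py 435 104.5 84 -1.748 20
```

```text
t 8.00 GP [435.6 104.2  87.5] phi -1.748 tilt [-0.039  0.006 -0.999] w 20.1 F [-0.1 -0.2 -0.3] q [-0.02  0.27  1.94  0.01  0.97  1.72]
rest tool [-0.2  0.5  3.5] turn 0.0 rows 1
[-0.2, 0.6, 3.5, 0.0]
```

drive_tool(series=[[0, 0, 2, 0, 10], [0, 0, 0, 0, 10], [0, 0, 0, 0, 10]])

```text
t: 8.25
tcp_pos: [442.1, 103.2, 252.1]
eef_rot: [-0.642, 0.767, 0.015, -0.013]
wrist_force: [0.3, 0.1, -1.0]
width: 20.2
```

drive_tool(series=[[0, 0, 2, 0, 10], [0, 0, 0, 0, 10], [0, 0, 0, 0, 10]])

```text
t: 8.5
tcp_pos: [442.2, 103.2, 250.3]
eef_rot: [-0.642, 0.767, 0.015, -0.013]
wrist_force: [0.9, -0.1, -0.6]
width: 19.8
```

```bash
python3 go.py 435 104.5 84 -1.748 20;python3 - <<'E'
from h import *
cv2.imwrite('pics/s2.png',crop(manip.capture('scene'),340,225,80,60,5)[0])
E
```

```text
t 8.50 GP [435.7 104.2  83.5] phi -1.747 tilt [-0.038  0.006 -0.999] w 19.8 F [ 0.9 -0.1 -0.6] q [-0.02  0.27  1.95  0.01  0.96  1.72]
rest tool [-0.2  0.8 -0.5] turn 0.0 rows 1
[-0.2, 0.8, -0.5, 0.0]
```

View pics/s2.png

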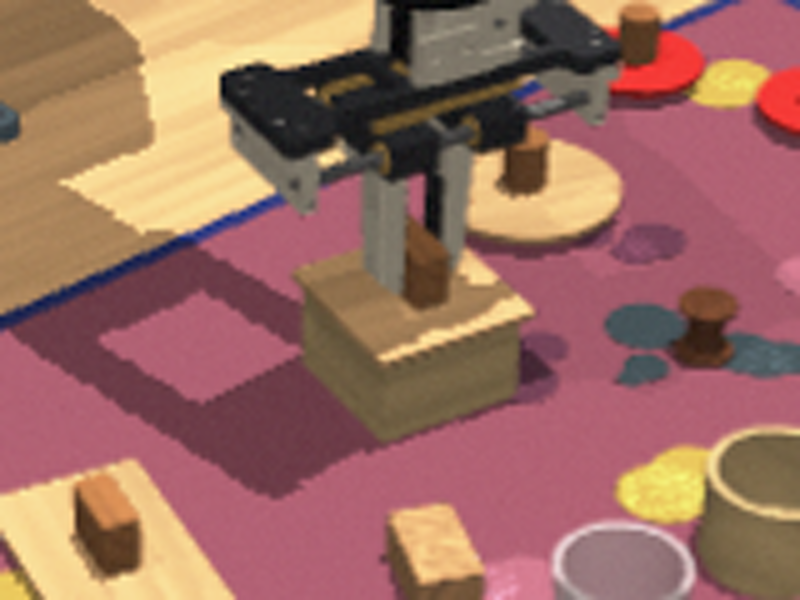

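drive_tool(series=[[0, 0, 1.5, 0, 10], [0, 0, 0, 0, 10], [0, 0, 0, 0, 10]])

```text
t: 8.8
tcp_pos: [442.2, 103.2, 249.5]
eef_rot: [-0.642, 0.767, 0.014, -0.013]
wrist_force: [0.2, 1.0, -1.0]
width: 20.0
```

drive_tool(series=[[0, 0, 1.5, 0, 10], [0, 0, 0, 0, 10], [0, 0, 0, 0, 10]])

```text
t: 9.05
tcp_pos: [442.1, 103.3, 248.7]
eef_rot: [-0.642, 0.767, 0.014, -0.012]
wrist_force: [0.0, -0.0, -1.3]
width: 20.0
```

drive_tool(series=[[0, 0, 1.5, 0, 10], [0, 0, 0, 0, 10], [0, 0, 0, 0, 10]])

```text
t: 9.3
tcp_pos: [442.3, 103.3, 249.1]
eef_rot: [-0.642, 0.766, 0.014, -0.012]
wrist_force: [0.7, 0.3, 0.4]
width: 19.9
```

drive_tool(series=[[0, 0, 0, 0, 30], [0, 0, 0, 0, 40], [0, 0, 0, 0, 45], [0, 0, 0, 0, 45]])

```text
t: 9.63
tcp_pos: [442.3, 103.3, 248.3]
eef_rot: [-0.642, 0.766, 0.014, -0.012]
wrist_force: [0.1, 0.0, 0.8]
width: 41.8
```

drive_tool(series=[[0, 0, -10, 0, 45], [0, 0, -20, 0, 45], [0, 0, -20, 0, 45], [0, 0, -15, 0, 45], [0, 0, -5, 0, 45]])

```text
t: 10.05
tcp_pos: [444.0, 102.8, 317.7]
eef_rot: [-0.642, 0.767, 0.017, -0.015]
wrist_force: [0.8, -0.6, -0.8]
width: 44.8
```

```bash
python3 go.py 435 104.5 150 -1.748 20; python3 look.py a4; python3 wf.py a4 lsq 433 105.5 -.174 42
```

```text
t 10.05 GP [436.5 103.8 150.9] phi -1.747 tilt [-0.045  0.006 -0.999] w 44.8 F [ 0.8 -0.6 -0.8] q [-0.02  0.19  1.86  0.01  1.14  1.72]
rest tool [-0.4  1.6  1. ] turn 0.0 rows 1
[-0.4, 1.6, 0.9, 0.0]
lsq wrist fit [ 4.35998e+02  1.05074e+02 -1.74000e-01 -3.79530e+01]
```

View pics/a4_wf.png

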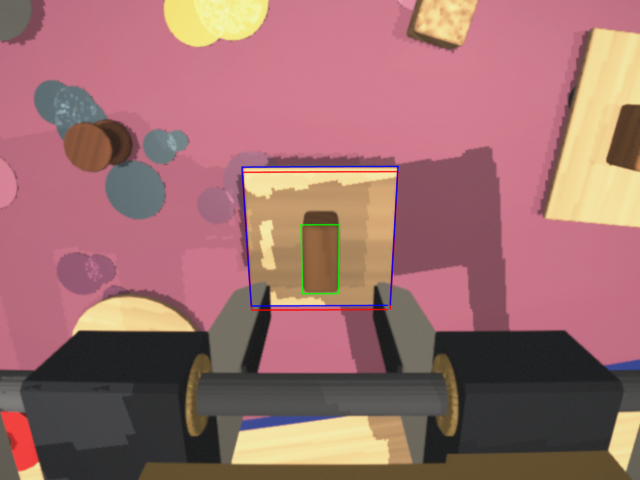

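drive_tool(series=[[20, -3, -3, 0.8, 60], [40, -5, 0, 0.8, 60], [40, 0, 0, 0.8, 60], [40, 0, 0, 0.8, 60], [30, 0, 0, 0.8, 60]])

```text
t: 10.57
tcp_pos: [415.6, -65.4, 314.9]
eef_rot: [-0.618, 0.785, 0.019, -0.017]
wrist_force: [1.0, -0.0, 0.7]
width: 60.2
```

drive_tool(series=[[0, 0, 0, 0, 60], [0, 0, 0, 0, 60]])

```text
t: 10.73
tcp_pos: [414.1, -70.2, 312.6]
eef_rot: [-0.615, 0.788, 0.02, -0.018]
wrist_force: [-0.3, 0.6, -0.1]
width: 59.8
```

```bash
python3 go.py 458.5 -107 130 -1.838 20; python3 look.py a5
python3 - <<'E'
from fit import *
im=cv2.imread('pics/a5_t.png');C=cam('top')
w,off=crop(im,293,250,50,50,6)
for a,z,c in((90,56,(255,0,0)),(80,50,(0,0,255)),(80,0,(0,255,255))):
    draw(w,C,dense(outline('q',a,a,432.5,106,-.174,z)),6,off,c)
cv2.imwrite('pics/a5_c.png',w); print(fit(im,C,'lsq',433,105.5,-.174,42))
E
```

```text
t 10.73 GP [405.3 -68.7 145.9] phi -1.816 tilt [-0.053  0.009 -0.999] w 59.8 F [-0.3  0.6 -0.1] q [-0.43  0.13  1.94 -0.01  1.12  1.39]
rest tool [ 24.2 -61.7  12.7] turn 1.3 rows 4
[6.1, -15.2, 4.0, 0.3]
[6.0, -15.3, 4.0, 0.3]
[5.9, -15.3, 4.0, 0.3]
[5.8, -15.3, 4.0, 0.3]
(np.float64(434.50563895782466), np.float64(105.73311986722486), np.float64(-0.17782060162314303), np.float64(-23.782299041748047))
```

View pics/a5_c.png

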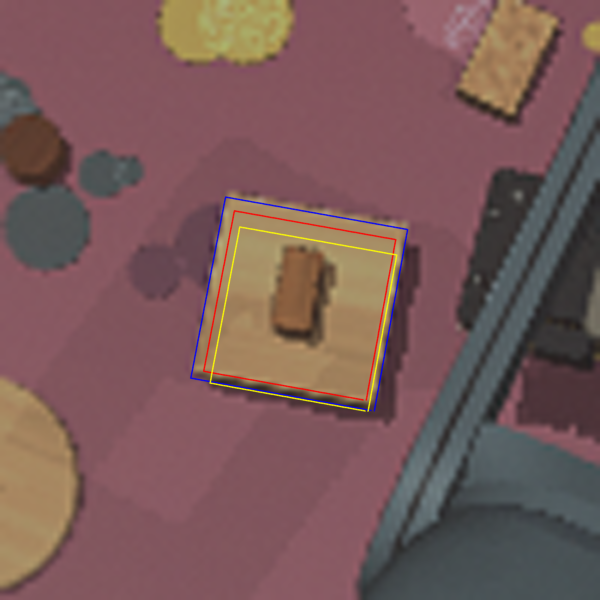

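View pics/a5_w.png

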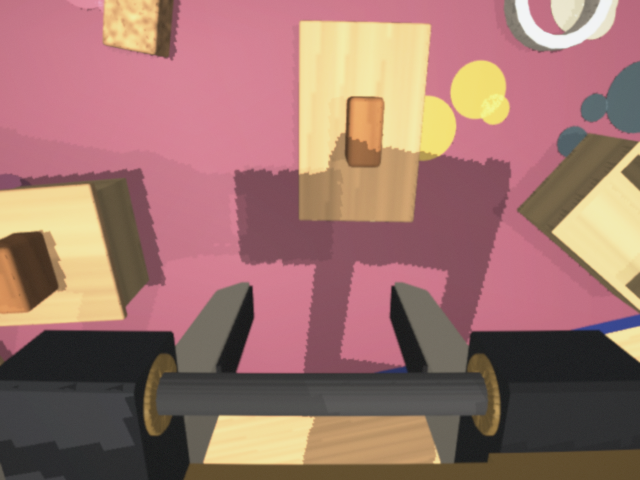

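drive_tool(series=[[12, -31, 0, 0.6, 60], [12, -31, 0, 0.7, 60], [0, 0, 0, 0, 60], [0, 0, 0, 0, 60]])

```text
t: 11.17
tcp_pos: [470.2, -102.3, 307.1]
eef_rot: [-0.61, 0.792, 0.022, -0.019]
wrist_force: [-0.7, 0.6, -0.2]
width: 59.8
```

```bash
python3 go.py 457.5 -108 130 -1.838 20; python3 look.py a6;python3 wf.py a6 lob 458.4 -107 -.268
```

```text
t 11.17 GP [ 460.7 -100.3  140.4] phi -1.829 tilt [-0.056  0.012 -0.998] w 59.8 F [-0.7  0.6 -0.2] q [-0.44  0.25  1.81 -0.01  1.14  1.39]
rest tool [ 8.3  0.5 10.5] turn 0.5 rows 1
[8.3, 1.1, 10.4, 0.5]
lob wrist fit [ 4.59326e+02 -1.08154e+02 -2.81000e-01 -3.45920e+01]
```

View pics/a6_wf.png

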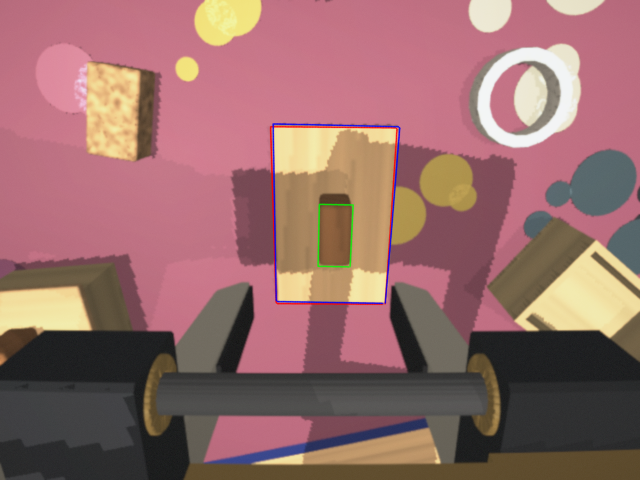

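drive_tool(series=[[8, 1, 10, 0.5, 60], [0, 0, 20, 0, 60], [0, 0, 25, 0, 60], [0, 0, 15, 0, 60], [0, 0, 0, 0, 60]])

```text
t: 11.68
tcp_pos: [460.2, -102.6, 237.3]
eef_rot: [-0.61, 0.792, 0.021, -0.018]
wrist_force: [-0.5, 0.9, 0.0]
width: 60.3
```

drive_tool(series=[[0, 0, 0, 0, 60]])

```text
t: 11.77
tcp_pos: [459.4, -101.5, 237.1]
eef_rot: [-0.61, 0.792, 0.022, -0.018]
wrist_force: [0.5, -0.6, 0.3]
width: 60.1
```

```bash
python3 go.py 458 -108 36 -1.838 20
```

```text
t 11.77 GP [450.2 -99.6  70.4] phi -1.828 tilt [-0.055  0.012 -0.998] w 60.1 F [ 0.5 -0.6  0.3] q [-0.45  0.32  1.91 -0.02  0.96  1.39]
rest tool [  6.1 -11.6  33.8] turn 0.6 rows 2
[3.1, -4.8, 17.2, 0.3]
[3.1, -4.9, 17.2, 0.3]
```

drive_tool(series=[[6, -8, 8, 0.6, 60], [2, -5, 7, 0.3, 60], [0, 0, 0, 0, 60], [0, 0, 0, 0, 60]])

```text
t: 12.1
tcp_pos: [470.8, -112.6, 223.0]
eef_rot: [-0.604, 0.796, 0.019, -0.017]
wrist_force: [-0.2, 0.0, -0.9]
width: 59.9
```

```bash
python3 go.py 458 -108 36 -1.838 20
```

```text
t 12.10 GP [ 462.2 -110.9   56.2] phi -1.844 tilt [-0.051  0.01  -0.999] w 59.9 F [-0.2  0.  -0.9] q [-0.46  0.36  1.9  -0.02  0.93  1.39]
rest tool [-1.8  3.8 20.4] turn -0.3 rows 2
[-0.8, 2.4, 10.1, -0.2]
[-0.8, 2.4, 10.1, -0.2]
```

drive_tool(series=[[-1, 2, 7, -0.3, 60], [-0.8, 1.5, 7, 0, 60], [0, 0, 3, 0, 60], [0, 0, 0, 0, 60], [0, 0, 0, 0, 60]])

```text
t: 12.52
tcp_pos: [467.0, -109.8, 205.1]
eef_rot: [-0.606, 0.795, 0.019, -0.017]
wrist_force: [0.7, 0.3, 0.6]
width: 59.9
```

```bash
python3 go.py 458 -108 36 -1.838 20
```

```text
t 12.52 GP [ 458.7 -108.3   38.4] phi -1.838 tilt [-0.05   0.009 -0.999] w 59.9 F [0.7 0.3 0.6] q [-0.46  0.39  1.92 -0.02  0.88  1.39]
rest tool [-0.1  0.6  2.4] turn -0.0 rows 1
[-0.1, 0.7, 2.4, -0.0]
```

Close fully, then wait long enough before lifting this time.

drive_tool(series=[[0, 0, 1, 0, 10], [0, 0, 0, 0, 10], [0, 0, 0, 0, 10], [0, 0, 0, 0, 10], [0, 0, 0, 0, 10]], squeeze=30)

```text
t: 12.93
tcp_pos: [467.0, -109.8, 204.4]
eef_rot: [-0.606, 0.795, 0.019, -0.017]
wrist_force: [0.4, 0.5, 0.3]
width: 31.2
```

drive_tool(series=[[0, 0, 0, 0, 10], [0, 0, 0, 0, 10], [0, 0, 0, 0, 10], [0, 0, 0, 0, 10]])

```text
t: 13.27
tcp_pos: [467.1, -109.8, 204.6]
eef_rot: [-0.606, 0.795, 0.018, -0.017]
wrist_force: [-0.8, 0.7, -1.2]
width: 19.6
```

```bash
python3 go.py 458 -108 36 -1.838 20
```

```text
t 13.27 GP [ 459.  -108.4   37.8] phi -1.838 tilt [-0.049  0.009 -0.999] w 19.6 F [-0.8  0.7 -1.2] q [-0.46  0.39  1.92 -0.02  0.88  1.39]
rest tool [-0.1  0.9  1.9] turn -0.0 rows 1
[-0.1, 1.0, 1.8, -0.0]
```

drive_tool(series=[[0, 0, -10, 0, 10], [0, 0, -20, 0, 10], [0, 0, -25, 0, 10], [0, 0, -25, 0, 10], [0, 0, -15, 0, 10]])

```text
t: 13.68
tcp_pos: [470.0, -109.9, 300.9]
eef_rot: [-0.606, 0.795, 0.024, -0.019]
wrist_force: [0.3, -1.2, -1.1]
width: 20.1
```

```bash
python3 go.py 350 -269.5 135 -.904 20; python3 look.py b2
```

```text
t 13.68 GP [ 460.1 -107.5  134.3] phi -1.838 tilt [-0.06   0.014 -0.998] w 20.1 F [ 0.3 -1.2 -1.1] q [-0.46  0.26  1.81 -0.01  1.13  1.39]
rest tool [185.3  63.2   3.5] turn -53.5 rows 10
[18.5, 6.3, -0.1, -5.4]
[17.9, 8.0, -0.1, -5.4]
[17.0, 9.7, -0.1, -5.4]
[16.1, 11.2, -0.1, -5.4]
[14.9, 12.7, -0.1, -5.4]
```

View pics/b2_w.png

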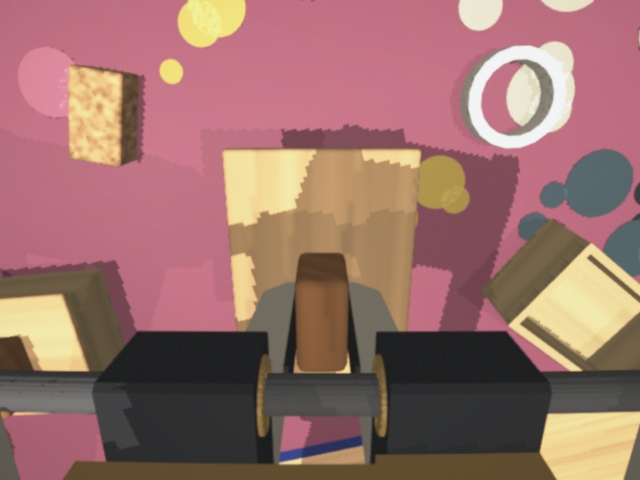

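drive_tool(series=[[12, 5, -1, -4, 10], [18, 8, -1, -6, 10], [17, 10, 0, -6, 10], [16, 11, 0, -6, 10], [15, 13, 0, -6, 10]])

```text
t: 14.2
tcp_pos: [416.6, -184.0, 302.9]
eef_rot: [0.788, -0.615, -0.027, 0.012]
wrist_force: [0.6, -0.5, -1.3]
width: 20.0
```

```bash
python3 go.py 349 -270.5 135 -.904 20
```

```text
t 14.20 GP [ 407.  -181.6  136.1] phi -1.326 tilt [-0.057  0.015 -0.998] w 20.0 F [ 0.6 -0.5 -1.3] q [-0.65  0.21  1.87 -0.03  1.11  0.68]
rest tool [72.2 77.8  3.1] turn -24.2 rows 6
[12.0, 13.0, 0.2, -4.0]
[11.1, 13.8, 0.2, -4.0]
[10.1, 14.5, 0.2, -4.0]
[9.1, 15.2, 0.2, -4.0]
[8.0, 15.8, 0.2, -4.0]
```

drive_tool(series=[[12, 13, 0, -4, 10], [11, 14, 0, -4, 10], [10, 14, 0, -4, 10], [9, 15, 0, -4, 10], [6, 12, 0, -3, 10]])

```text
t: 14.62
tcp_pos: [366.3, -256.4, 299.2]
eef_rot: [0.883, -0.467, -0.033, 0.006]
wrist_force: [0.1, -0.7, 0.1]
width: 19.9
```

drive_tool(series=[[0, 0, 0, 0, 10], [0, 0, 0, 0, 10]])

```text
t: 14.78
tcp_pos: [364.6, -257.7, 297.4]
eef_rot: [0.883, -0.468, -0.035, 0.005]
wrist_force: [0.2, 0.2, -1.5]
width: 19.7
```

```bash
python3 go.py 349 -270.5 135 -.904 20; python3 look.py b3
```

```text
t 14.78 GP [ 353.6 -253.8  130.8] phi -0.977 tilt [-0.066  0.023 -0.998] w 19.7 F [ 0.2  0.2 -1.5] q [-0.85  0.2   1.9  -0.04  1.1   0.14]
rest tool [11.  13.3 -4.3] turn -4.2 rows 1
[11.3, 13.1, -4.2, -4.2]
```

View pics/b3_w.png

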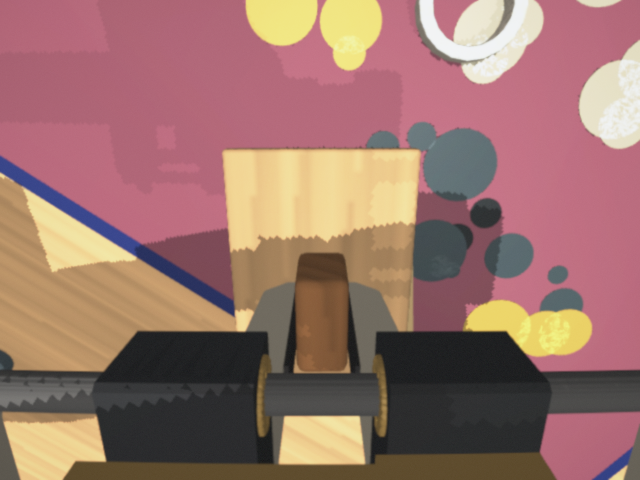

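```bash
cat > place.py <<'E'
# place.py pickquat(4) GPpick(3) lidxy(2) yaw  target x y yaw zplate
import sys
from h import *
a=list(map(float,sys.argv[1:])); R0=R.from_quat(a[:4]).as_matrix(); g0=np.array(a[4:7]); 
l=np.array([a[7],a[8],14.]); yaw=a[9]; tx,ty,tyaw,tz=a[10:14]
rel=R0.T@(l-g0); ax=R0.T@[np.cos(yaw),np.sin(yaw),0]; nz=R0.T@[0,0,1]
s=manip.sense(); R1=R.from_quat(s['eef_rot']).as_matrix(); g=s['tcp_pos']+167*R1[:,2]
c=g+R1@rel; u=R1@ax; n=R1@nz; yw=np.arctan2(u[1],u[0])
dy=(tyaw-yw+np.pi/2)%np.pi-np.pi/2
d=np.array([tx,ty,tz])-c
print('t %.2f'%s['t'],'plate top',c.round(1),'normal',n.round(3),'F',s['wrist_force'].round(1),'rest tool',(R1.T@d).round(1),'turn %.1f'%-np.degrees(dy))
E
cat > po.sh <<'E'
python3 place.py -.606 .795 .018 -.017 459 -108.4 37.8 459 -108.2 -.268 349 -270.5 .667 $1
E
bash po.sh 80
```

```text
t 14.88 plate top [ 353.1 -252.   107.2] normal [ 0.028 -0.055  0.998] F [-0.2 -0.6 -0.8] rest tool [14.5 12.7 27. ] turn -4.1
```

drive_tool(series=[[5, 4, 3, -2, 10], [5, 4, 5, -2, 10], [3, 3, 5, -1, 10], [0, 0, 0, 0, 10], [0, 0, 0, 0, 10]])

```text
t: 15.3
tcp_pos: [364.5, -270.7, 282.9]
eef_rot: [0.903, -0.428, -0.035, 0.003]
wrist_force: [0.3, -0.0, -1.3]
width: 20.0
```

```bash
bash po.sh 75
```

```text
t 15.30 plate top [ 352.5 -265.    92.5] normal [ 0.031 -0.06   0.998] F [ 0.3 -0.  -1.3] rest tool [ 3.1  5.6 17.6] turn 1.0
```

drive_tool(series=[[3, 5, 6, 0.8, 10], [1, 2, 6, 0.3, 10], [0, 0, 3, 0, 10], [0, 0, 0, 0, 10], [0, 0, 0, 0, 10]])

```text
t: 15.72
tcp_pos: [360.6, -277.2, 266.3]
eef_rot: [0.898, -0.438, -0.035, 0.003]
wrist_force: [0.1, 0.2, -1.8]
width: 19.5
```

```bash
bash po.sh 70
python3 - <<'E'
from h import *
cv2.imwrite('pics/s3.png',crop(manip.capture('scene'),200,265,80,60,5)[0])
E
```

```text
t 15.72 plate top [ 348.6 -271.4   76. ] normal [ 0.031 -0.06   0.998] F [ 0.1  0.2 -1.8] rest tool [-0.2 -1.1  6. ] turn -0.3
```

View pics/s3.png

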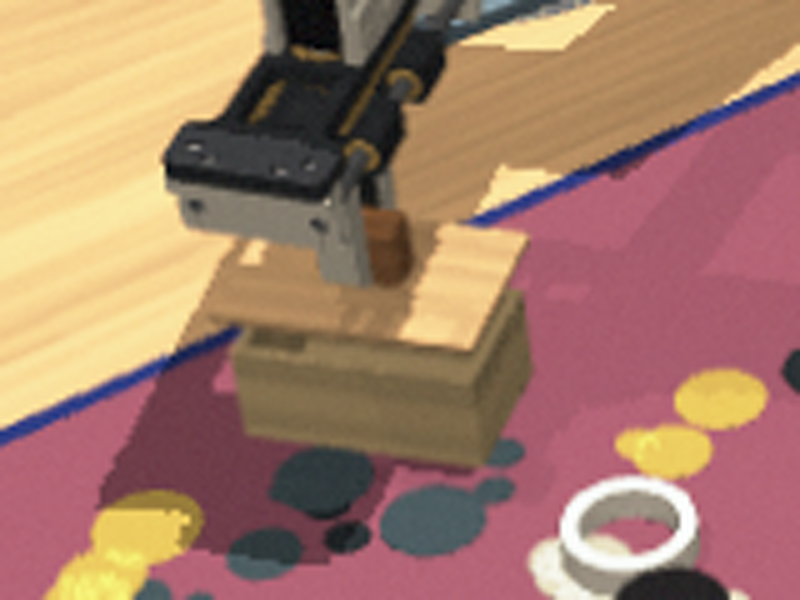

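Run:
```python
from fit import *
im=cv2.imread('pics/scene0.png');C=cam('scene'); w,off=crop(im,200,275,60,45,6)
draw(w,C,dense(outline('q',116,70,350,-269.5,.667,50)),6,off,(255,0,0))
draw(w,C,dense(outline('q',116,70,349,-270.5,.667,50)),6,off,(0,255,255))
cv2.imwrite('pics/s4.png',w)
for n,p in dict(lsq=(538.8,-411.6,.039),lob=(458.4,-107,-.268),bsq=(432.5,106,-.174),llr=(348,270.3,0),lsr=(542.4,413.9,0),blr=(642.5,-145,0),bsr=(651.4,142.9,0),bob=(350,-269.5,.667)).items():
    print(n,p,np.round(fit(im,C,n,*p),2))
```

```text
lsq (538.8, -411.6, 0.039) [ 5.4316e+02 -4.1385e+02  4.0000e-02 -3.1240e+01]
lob (458.4, -107, -0.268) [ 4.6288e+02 -1.0878e+02 -2.6000e-01 -3.0090e+01]
bsq (432.5, 106, -0.174) [ 4.3523e+02  1.0566e+02 -1.7000e-01 -2.0900e+01]
llr (348, 270.3, 0) [352.54 268.58   0.   -24.33]
lsr (542.4, 413.9, 0) [546.04 411.51   0.   -19.76]
blr (642.5, -145, 0) [ 645.83 -145.45    0.    -28.72]
bsr (651.4, 142.9, 0) [655.03 141.92   0.   -19.41]
bob (350, -269.5, 0.667) [ 352.78 -269.98    0.68  -14.61]
```

View pics/s4.png

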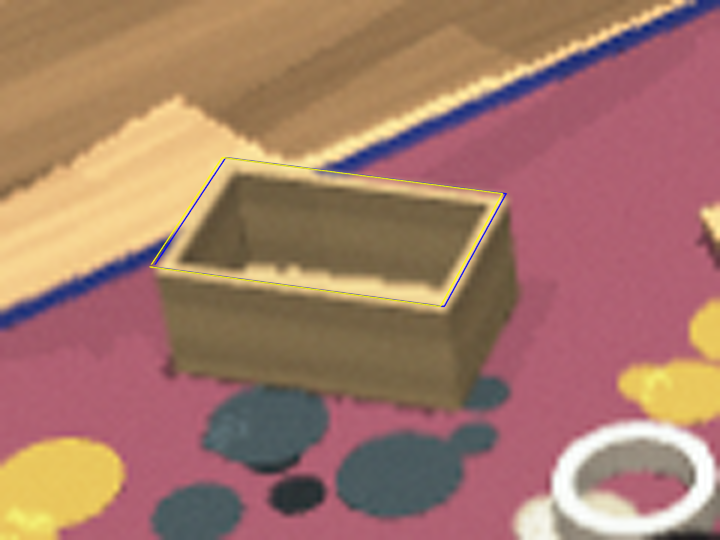

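drive_tool(series=[[0, -1, 5, -0.3, 10], [0, 0, 5, 0, 10], [0, 0, 2, 0, 10], [0, 0, 0, 0, 10], [0, 0, 0, 0, 10]])

```text
t: 16.18
tcp_pos: [360.7, -276.1, 253.3]
eef_rot: [0.9, -0.435, -0.035, 0.003]
wrist_force: [-0.2, -0.3, -0.9]
width: 19.7
```

```bash
bash po.sh 58
python3 - <<'E'
from h import *
cv2.imwrite('pics/s5.png',crop(manip.capture('scene'),200,265,80,60,5)[0])
E
```

```text
t 16.18 plate top [ 348.8 -270.4   63. ] normal [ 0.031 -0.06   0.998] F [-0.2 -0.3 -0.9] rest tool [ 0.6 -0.3  5. ] turn 0.0
```

View pics/s5.png

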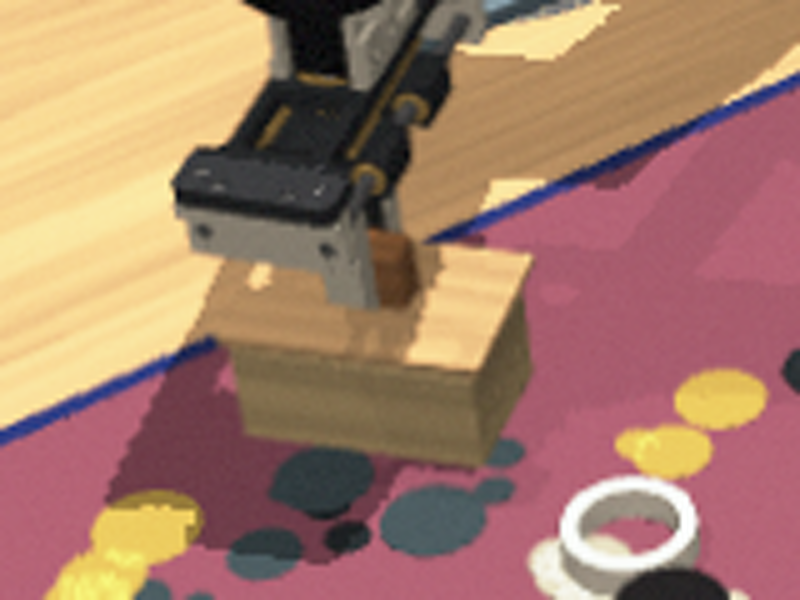

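Run:
```python
from fit import *
from scipy.spatial.transform import Rotation as R
im=manip.capture('scene'); cv2.imwrite('pics/s6.png',im);C=cam('scene')
w,off=crop(im,200,270,60,45,6)
def tl(x,y,z,yaw,n):
    P=dense(outline('q',126,80,x,y,yaw,z)); P[:,2]-= ((P[:,0]-x)*n[0]+(P[:,1]-y)*n[1])/n[2]; return P
n=(.031,-.06,.998)
draw(w,C,tl(348.8,-270.4,63,.667,n),6,off,(255,0,0))
draw(w,C,tl(352.8-1,-270.5,63,.667,n),6,off,(0,255,0))
draw(w,C,dense(outline('q',116,70,352.8,-270,.67,50)),6,off,(0,255,255))
draw(w,C,dense(outline('q',116,70,352.8,-270,.67,0)),6,off,(0,255,255))
cv2.imwrite('pics/s6c.png',w)
```

```text
(no output)
```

View pics/s6c.png

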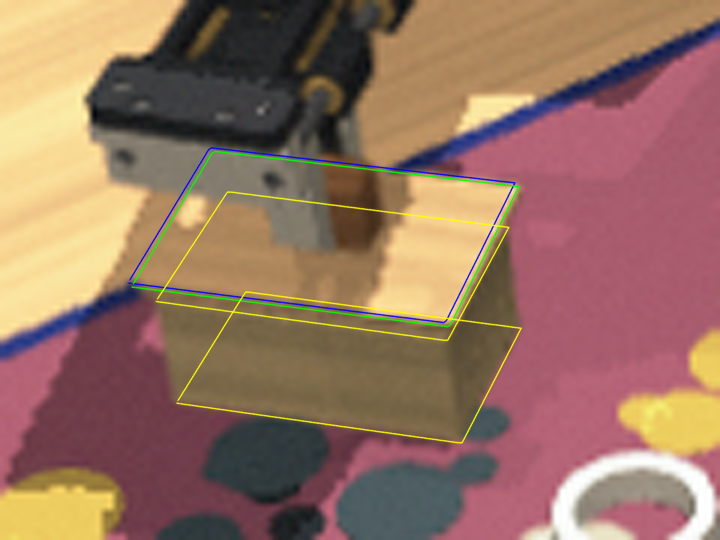

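drive_tool(series=[[0.5, -2, 2, 0, 10], [0, 0, 2, 0, 10], [0, 0, 0, 0, 10], [0, 0, 0, 0, 10]])

```text
t: 16.62
tcp_pos: [362.7, -275.3, 249.4]
eef_rot: [0.9, -0.435, -0.035, 0.003]
wrist_force: [0.0, -0.1, -0.8]
width: 19.7
```

drive_tool(series=[[0, 0, 2, 0, 10], [0, 0, 0, 0, 10], [0, 0, 2, 0, 10], [0, 0, 0, 0, 10]])

```text
t: 16.95
tcp_pos: [364.0, -276.3, 248.3]
eef_rot: [0.9, -0.435, -0.031, 0.005]
wrist_force: [0.4, -0.3, -1.0]
width: 19.9
```

```bash
bash po.sh 56
```

```text
t 16.95 plate top [ 353.3 -271.9   57.9] normal [ 0.024 -0.053  0.998] F [ 0.4 -0.3 -1. ] rest tool [-3.7  2.4  2.2] turn 0.1
```

drive_tool(series=[[-2, 0.5, -1, 0, 10], [-2, 0.5, 0, 0, 10], [0, 0, 0, 0, 10], [0, 0, 0, 0, 10]])

```text
t: 17.28
tcp_pos: [360.2, -273.4, 249.2]
eef_rot: [0.9, -0.435, -0.031, 0.005]
wrist_force: [-0.4, 0.3, -0.9]
width: 19.6
```

```bash
bash po.sh 56
```

```text
t 17.28 plate top [ 349.4 -268.9   58.8] normal [ 0.025 -0.053  0.998] F [-0.4  0.3 -0.9] rest tool [1.2 1.2 2.8] turn 0.1
```

drive_tool(series=[[1, 0, 0.5, 0, 10], [0, 0, 0, 0, 10], [0, 0, 0, 0, 25], [0, 0, 0, 0, 35], [0, 0, 0, 0, 45]])

```text
t: 17.7
tcp_pos: [360.6, -274.2, 248.1]
eef_rot: [0.9, -0.435, -0.032, 0.004]
wrist_force: [-0.1, -0.2, 0.0]
width: 33.6
```

drive_tool(series=[[0, 0, 0, 0, 45], [0, 0, 0, 0, 45], [0, 0, -10, 0, 45], [0, 0, -15, 0, 45], [0, 0, -20, 0, 45]])

```text
t: 18.12
tcp_pos: [362.3, -273.9, 290.7]
eef_rot: [0.9, -0.435, -0.036, 0.003]
wrist_force: [0.4, -0.1, -0.5]
width: 44.9
```

drive_tool(series=[[0, 0, -25, 0, 45], [0, 0, -25, 0, 45], [0, 0, -20, 0, 45]])

```text
t: 18.37
tcp_pos: [366.5, -275.2, 362.4]
eef_rot: [0.899, -0.435, -0.038, 0.002]
wrist_force: [-0.1, -0.2, 0.4]
width: 45.0
```

```bash
python3 go.py 348 270 170 1.57 25; python3 look.py b4;python3 wf.py b4 lob 350.2 -269.6 .667 42
python3 - <<'E'
from fit import *
im=manip.capture('scene'); cv2.imwrite('pics/s7.png',im);C=cam('scene')
print(fit(im,C,'lob',352.8,-270,.67,42))
print(fit(im,C,'lsq',435,106,-.17,42))
E
```

```text
t 18.37 GP [ 355.  -270.2  195.9] phi -0.903 tilt [-0.069  0.03  -0.997] w 45.0 F [-0.1 -0.2  0.4] q [-0.87  0.15  1.78 -0.04  1.28  0.04]
rest tool [-425.8 -330.9   42.3] turn 38.3 rows 22
[-19.5, -15.0, 1.2, 1.7]
[-19.9, -14.4, 1.2, 1.7]
[-20.3, -13.8, 1.2, 1.7]
[-20.8, -13.1, 1.2, 1.7]
[-21.1, -12.5, 1.2, 1.7]
lob wrist fit [ 350.096 -269.246    0.705  -34.031]
(np.float64(353.2423656232616), np.float64(-269.03022985956363), np.float64(0.678720463423661), np.float64(-12.105799674987793))
(np.float64(438.328262607963), np.float64(104.3046412746259), np.float64(-0.16663007270718136), np.float64(-21.95133399963379))
```

View pics/b4_wf.png

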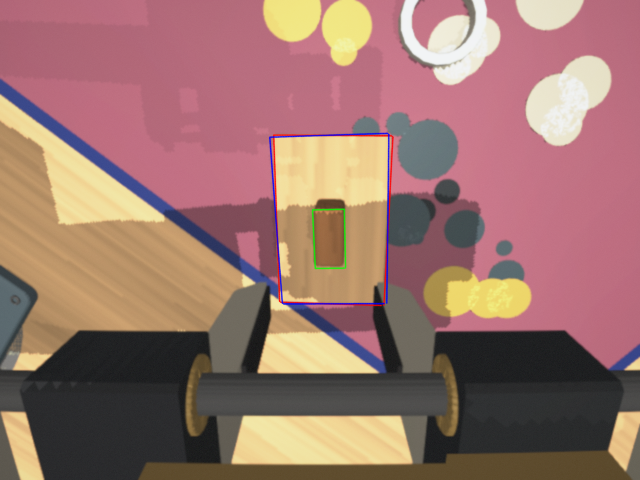

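```bash
python3 go.py 600 -60 250 -1.3 40
```

```text
t 18.52 GP [ 355.6 -271.   195.7] phi -0.903 tilt [-0.067  0.027 -0.997] w 45.2 F [ 0.2  0.1 -0.6] q [-0.87  0.15  1.78 -0.04  1.27  0.04]
rest tool [ -17.6 -320.4  -64.8] turn 22.8 rows 9
[-1.6, -35.8, -6.0, 2.5]
[-3.2, -35.7, -6.0, 2.5]
[-4.7, -35.6, -6.0, 2.5]
[-6.3, -35.3, -6.0, 2.5]
[-7.9, -35.0, -6.0, 2.5]
```

drive_tool(series=[[-2, -40, 0, 3, 45], [-3, -40, 0, 3, 45], [-5, -40, 0, 3, 45], [-7, -40, 0, 3, 45], [-9, -40, 0, 3, 45]])

```text
t: 18.93
tcp_pos: [521.4, -148.9, 349.4]
eef_rot: [0.828, -0.56, -0.039, 0.009]
wrist_force: [0.1, -1.1, -0.2]
width: 45.1
```

```bash
python3 go.py 600 -60 250 -1.3 40|head -1
```

```text
t 18.93 GP [ 509.  -144.2  182.9] phi -1.191 tilt [-0.075  0.028 -0.997] w 45.1 F [ 0.1 -1.1 -0.2] q [-0.48  0.31  1.6  -0.01  1.31  0.71]
```

drive_tool(series=[[-10, -40, 0, 3, 45], [-10, -30, 0, 3, 45], [0, 0, 0, 0, 45], [0, 0, 0, 0, 45]])

```text
t: 19.27
tcp_pos: [584.6, -97.2, 337.7]
eef_rot: [0.797, -0.603, -0.043, 0.012]
wrist_force: [-1.0, -0.2, -0.4]
width: 44.9
```

```bash
python3 go.py 600 -60 250 -1.3 40|head -1
```

```text
t 19.27 GP [570.7 -91.6 171.4] phi -1.297 tilt [-0.083  0.033 -0.996] w 44.9 F [-1.  -0.2 -0.4] q [-0.35  0.41  1.48  0.    1.33  0.94]
```

drive_tool(series=[[0, 0, 30, 0, 45], [0, 0, 30, 0, 45], [0, 0, 10, 0, 45], [0, 0, 0, 0, 45]])

```text
t: 19.6
tcp_pos: [575.7, -95.8, 262.6]
eef_rot: [0.798, -0.601, -0.045, 0.013]
wrist_force: [-0.2, 0.4, 0.6]
width: 45.0
```

```bash
python3 go.py 600 -60 250 -1.3 40|head -1
```

```text
t 19.60 GP [561.2 -90.2  96.3] phi -1.294 tilt [-0.087  0.034 -0.996] w 45.0 F [-0.2  0.4  0.6] q [-0.36  0.47  1.59  0.    1.17  0.94]
```

drive_tool(series=[[0, 0, -5, 0, 45], [0, 0, -8, 0, 45], [0, 0, -8, 0, 45], [0, 0, -8, 0, 45], [0, 0, -8, 0, 45]])

```text
t: 20.02
tcp_pos: [576.9, -99.8, 302.6]
eef_rot: [0.797, -0.602, -0.047, 0.014]
wrist_force: [-0.0, 0.0, 0.1]
width: 44.6
```

```bash
python3 go.py 600 -60 250 -1.3 40|head -1
```

```text
t 20.02 GP [561.8 -94.  136.4] phi -1.297 tilt [-0.091  0.035 -0.995] w 44.6 F [-0.   0.   0.1] q [-0.36  0.43  1.54  0.    1.26  0.93]
```

drive_tool(series=[[0, 0, 0, -7, 45], [0, 0, 0, -7, 45], [0, 0, 0, -7, 45], [0, 0, 0, -7, 45], [0, 0, 0, -7, 45]])

```text
t: 20.43
tcp_pos: [579.8, -101.2, 315.8]
eef_rot: [0.944, -0.329, -0.039, -0.001]
wrist_force: [0.8, 0.4, -0.4]
width: 45.1
```

```bash
python3 go.py 434 104 150 1.394 40 1|head -2
```

```text
t 20.43 GP [567.8 -96.6 149.3] phi -0.671 tilt [-0.072  0.028 -0.997] w 45.1 F [ 0.8  0.4 -0.4] q [-0.36  0.42  1.53  0.    1.27  0.31]
rest tool [-228.9  -74.3   14.6] turn -118.3 rows 17
```

drive_tool(series=[[0, 0, 0, -7, 45], [0, 0, 0, -7, 45], [0, 0, 0, -7, 45], [0, 0, 0, -7, 45], [0, 0, 0, -7, 45]])

```text
t: 20.85
tcp_pos: [581.8, -101.9, 326.5]
eef_rot: [0.999, -0.023, -0.029, -0.011]
wrist_force: [-1.2, 0.1, 0.0]
width: 45.1
```

```bash
python3 go.py 434 104 150 1.394 40 1|head -2
```

```text
t 20.85 GP [572.  -98.2 159.8] phi -0.045 tilt [-0.058  0.022 -0.998] w 45.1 F [-1.2  0.1  0. ] q [-0.36  0.41  1.52  0.    1.28 -0.32]
rest tool [-146.1 -195.4   22.3] turn -82.4 rows 12
```

drive_tool(series=[[0, 0, 0, -7, 45], [0, 0, 0, -7, 45], [0, 0, 0, -7, 45], [0, 0, 0, -7, 45], [0, 0, 0, -7, 45]])

```text
t: 21.27
tcp_pos: [583.4, -102.4, 337.0]
eef_rot: [0.958, 0.286, -0.019, -0.015]
wrist_force: [-0.5, 0.7, 0.4]
width: 45.3
```

```bash
python3 go.py 434 104 150 1.394 25 1
```

```text
t 21.27 GP [575.9 -99.5 170.2] phi 0.580 tilt [-0.045  0.017 -0.999] w 45.3 F [-0.5  0.7  0.4] q [-0.36  0.4   1.51  0.    1.28 -0.94]
rest tool [  -6.6 -247.    30. ] turn -46.6 rows 10
[-0.7, -24.8, 2.0, -4.7]
[1.3, -24.8, 2.0, -4.7]
[3.3, -24.6, 2.0, -4.7]
[5.3, -24.2, 2.0, -4.7]
[7.3, -23.7, 2.0, -4.7]
```

drive_tool(series=[[0, 0, 0, -0.5, 45], [0, 0, 0, -0.5, 45], [0, 0, 0, -0.5, 45], [0, 0, 0, -0.5, 45], [0, 0, 0, -0.5, 45]])

```text
t: 21.68
tcp_pos: [584.2, -102.6, 343.0]
eef_rot: [0.952, 0.306, -0.015, -0.012]
wrist_force: [-0.9, -0.9, -0.1]
width: 44.8
```

```bash
python3 go.py 434 104 150 1.394 30 1
```

```text
t 21.68 GP [ 578.2 -100.3  176.1] phi 0.621 tilt [-0.036  0.014 -0.999] w 44.8 F [-0.9 -0.9 -0.1] q [-0.36  0.39  1.5   0.    1.29 -0.98]
rest tool [   2.3 -249.1   34.2] turn -44.3 rows 9
[0.2, -27.8, 2.9, -4.9]
[2.6, -27.7, 2.9, -4.9]
[4.9, -27.3, 2.9, -4.9]
[7.3, -26.8, 2.9, -4.9]
[9.5, -26.1, 2.9, -4.9]
```

drive_tool(series=[[0, -38, 0, -6, 45], [4, -38, 0, -6, 45], [7, -37, 0, -6, 45], [10, -37, 0, -6, 45], [13, -36, 0, -6, 45]])

```text
t: 22.1
tcp_pos: [469.3, 47.0, 347.5]
eef_rot: [0.839, 0.544, -0.01, -0.014]
wrist_force: [0.6, 0.7, -0.3]
width: 44.9
```

```bash
python3 go.py 434 104.5 150 1.394 30 1
```

```text
t 22.10 GP [463.8  48.9 180.6] phi 1.151 tilt [-0.033  0.012 -0.999] w 44.9 F [ 0.6  0.7 -0.3] q [-0.14  0.18  1.79  0.01  1.21 -1.29]
rest tool [ 38.7 -48.8  32.2] turn -13.9 rows 3
[12.9, -16.6, 10.2, -4.6]
[14.2, -15.5, 10.2, -4.6]
[15.4, -14.3, 10.2, -4.6]
```

drive_tool(series=[[8, -12, 8, -4, 45], [13, -15, 10, -4, 45], [10, -10, 10, -3, 45], [0, 0, 0, -1, 45], [0, 0, 0, -1, 45]])

```text
t: 22.52
tcp_pos: [436.5, 96.3, 321.5]
eef_rot: [0.766, 0.643, -0.008, -0.016]
wrist_force: [0.2, 0.1, 0.5]
width: 45.1
```

drive_tool(series=[[0, 0, 0, -0.2, 45], [0, 0, 0, -0.2, 45], [0, 0, 0, -0.2, 45], [0, 0, 0, -0.2, 45], [0, 0, 0, -0.2, 45]])

```text
t: 22.93
tcp_pos: [439.6, 93.4, 323.3]
eef_rot: [0.762, 0.648, -0.007, -0.014]
wrist_force: [-0.2, -0.8, 0.4]
width: 44.9
```

```bash
python3 go.py 434 104.5 78 1.394 30 1; python3 look.py c1;python3 wf.py c1 lsq 434.5 105.7 -.174 42
```

```text
t 22.93 GP [434.7  95.5 156.4] phi 1.409 tilt [-0.03   0.012 -0.999] w 44.9 F [-0.2 -0.8  0.4] q [-0.04  0.16  1.87  0.01  1.14 -1.46]
rest tool [ 8.2  0.3 78.5] turn 0.9 rows 3
[2.9, -0.7, 26.1, 0.3]
[2.9, -0.7, 26.1, 0.3]
[2.9, -0.7, 26.1, 0.3]
lsq wrist fit [ 4.33854e+02  1.05986e+02 -1.67000e-01 -3.65070e+01]
```

View pics/c1_wf.png

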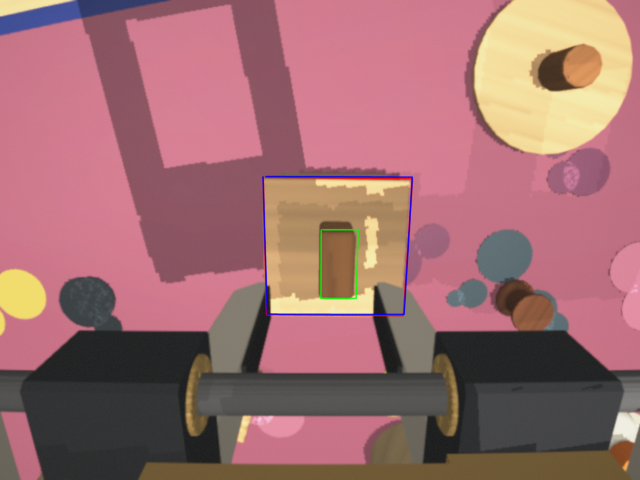

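drive_tool(series=[[4, 0, 20, 0.4, 45], [4, 0, 25, 0.4, 45], [2, 0, 15, 0.2, 45], [0, 0, 0, 0, 45], [0, 0, 0, 0, 45]])

```text
t: 23.45
tcp_pos: [441.1, 103.5, 263.0]
eef_rot: [0.768, 0.64, -0.006, -0.013]
wrist_force: [-0.4, 0.4, -0.1]
width: 44.7
```

```bash
python3 go.py 434.7 105.5 78 1.394 30 1
```

```text
t 23.45 GP [436.9 105.5  96.1] phi 1.389 tilt [-0.025  0.012 -1.   ] w 44.7 F [-0.4  0.4 -0.1] q [-0.02  0.25  1.94  0.01  0.98 -1.42]
rest tool [-0.5 -1.7 18.1] turn -0.3 rows 1
[-0.4, -2.2, 18.1, -0.3]
```

drive_tool(series=[[0, -1.5, 8, -0.3, 45], [0, -0.5, 7, 0, 45], [0, 0, 2, 0, 45], [0, 0, 0, 0, 45], [0, 0, 0, 0, 45]])

```text
t: 23.87
tcp_pos: [439.6, 103.6, 247.0]
eef_rot: [0.767, 0.642, -0.004, -0.011]
wrist_force: [-0.3, -0.5, 0.1]
width: 45.5
```

```bash
python3 go.py 434.7 105.5 78 1.394 30 1
```

```text
t 23.87 GP [436.1 105.5  80.1] phi 1.394 tilt [-0.021  0.012 -1.   ] w 45.5 F [-0.3 -0.5  0.1] q [-0.02  0.27  1.96  0.01  0.93 -1.42]
rest tool [-0.3 -1.4  2.1] turn 0.0 rows 1
[-0.3, -1.4, 2.1, 0.0]
```

drive_tool(series=[[0, 0, 0, 0, 10], [0, 0, 0, 0, 10], [0, 0, 0, 0, 10], [0, 0, 0, 0, 10], [0, 0, 0, 0, 10]])

```text
t: 24.28
tcp_pos: [440.2, 103.4, 248.4]
eef_rot: [0.767, 0.642, -0.003, -0.01]
wrist_force: [0.9, -0.1, -0.7]
width: 19.7
```

drive_tool(series=[[0, 0, 0, 0, 10], [0, 0, 0, 0, 10], [0, 0, -2, 0, 10], [0, -1.5, -1, 0, 10], [0.3, -1, 0, 0, 10]])

```text
t: 24.7
tcp_pos: [437.7, 104.2, 251.5]
eef_rot: [0.767, 0.642, -0.004, -0.011]
wrist_force: [-0.3, -0.5, -0.5]
width: 19.6
```

```bash
python3 go.py 433.6 106.3 80 1.394 30 1
```

```text
t 24.70 GP [434.5 106.1  84.6] phi 1.394 tilt [-0.019  0.012 -1.   ] w 19.6 F [-0.3 -0.5 -0.5] q [-0.02  0.26  1.96  0.01  0.94 -1.42]
rest tool [-0.  -0.9  4.6] turn 0.0 rows 1
[0.0, -1.0, 4.6, 0.0]
```

drive_tool(series=[[0, 0, 3, 0, 10], [0, 0, 2, 0, 10], [0, 0, 0, 0, 10], [0, 0, 0, 0, 10]])

```text
t: 25.03
tcp_pos: [437.6, 104.5, 248.8]
eef_rot: [0.766, 0.642, -0.003, -0.01]
wrist_force: [0.6, -0.2, -1.1]
width: 19.5
```

```bash
python3 go.py 434.5 106.2 80 1.394 30 1
```

```text
t 25.03 GP [434.9 106.4  81.9] phi 1.395 tilt [-0.016  0.011 -1.   ] w 19.5 F [ 0.6 -0.2 -1.1] q [-0.02  0.26  1.97  0.01  0.93 -1.42]
rest tool [-0.3 -0.3  1.9] turn 0.1 rows 1
[-0.2, -0.3, 1.9, 0.1]
```

Release and go up.

drive_tool(series=[[0, 0, 0, 0, 30], [0, 0, 0, 0, 40], [0, 0, 0, 0, 50], [0, 0, 0, 0, 50], [0, 0, 0, 0, 50]])

```text
t: 25.45
tcp_pos: [437.5, 104.5, 248.1]
eef_rot: [0.766, 0.642, -0.003, -0.01]
wrist_force: [-0.4, 0.4, 0.3]
width: 47.9
```

drive_tool(series=[[0, 0, -15, 0, 50], [0, 0, -30, 0, 50], [0, 0, -30, 0, 50]])

```text
t: 25.7
tcp_pos: [436.4, 103.5, 318.9]
eef_rot: [0.767, 0.642, -0.009, -0.015]
wrist_force: [0.9, -0.5, 0.2]
width: 49.9
```

```bash
python3 go.py 348 270.3 130 1.57 30 1; python3 look.py c2; python3 wf.py c2 lsq 432.5 106 -.174 42
python3 - <<'E'
from fit import *
C=cam('scene'); im=manip.capture('scene'); print(np.round(fit(im,C,'lsq',435,106,-.17,42),2))
E
```

```text
t 25.70 GP [431.  105.5 152. ] phi 1.394 tilt [-0.032  0.012 -0.999] w 49.9 F [ 0.9 -0.5  0.2] q [-0.02  0.17  1.88  0.01  1.13 -1.42]
rest tool [ 147.6 -109.8   26.6] turn -10.1 rows 7
[21.1, -15.8, 3.1, -1.4]
[21.5, -15.3, 3.1, -1.4]
[21.9, -14.7, 3.1, -1.4]
[22.2, -14.2, 3.1, -1.4]
[22.6, -13.6, 3.1, -1.4]
lsq wrist fit [ 4.32468e+02  1.07193e+02 -1.79000e-01 -3.99800e+01]
[ 4.3690e+02  1.0619e+02 -1.6000e-01 -1.6300e+01]
```

drive_tool(series=[[20, -14, 4, -1.4, 50], [28, -20, 4, -1.4, 50], [28, -19, 4, -1.4, 50], [28, -18, 4, -1.4, 50], [25, -17, 4, -1.4, 50]])

```text
t: 26.27
tcp_pos: [366.6, 242.6, 299.8]
eef_rot: [0.728, 0.685, -0.005, -0.011]
wrist_force: [1.1, -0.7, 0.3]
width: 50.0
```

drive_tool(series=[[0, 0, 0, -0.3, 50], [0, 0, 0, -0.3, 50], [0, 0, 0, -0.3, 50], [0, 0, 0, -0.3, 50], [0, 0, 0, -0.3, 50]])

```text
t: 26.68
tcp_pos: [362.3, 244.8, 294.9]
eef_rot: [0.716, 0.698, -0.01, -0.014]
wrist_force: [0.2, -0.8, -0.3]
width: 49.8
```

```bash
python3 go.py 348 270.3 36 1.57 30 1; python3 look.py c3; python3 wf.py c3 llr 348 270.3 0
python3 - <<'E'
from fit import *
C=cam('top'); im=cv2.imread('pics/c3_t.png'); print(np.round(fit(im,C,'lsq',433,106,-.17,42),2))
E
```

```text
t 26.68 GP [356.8 245.9 128. ] phi 1.545 tilt [-0.033  0.007 -0.999] w 49.8 F [ 0.2 -0.8 -0.3] q [ 0.33  0.18  1.94  0.02  1.06 -1.22]
rest tool [23.7 -6.3 92.4] turn -1.4 rows 4
[6.1, -2.3, 23.0, -0.4]
[6.1, -2.3, 23.0, -0.4]
[6.1, -2.3, 23.0, -0.4]
[6.1, -2.2, 23.0, -0.4]
llr wrist fit [347.557 269.377   0.    -39.26 ]
[ 4.3298e+02  1.0789e+02 -1.7000e-01 -2.7180e+01]
```

View pics/c3_wf.png

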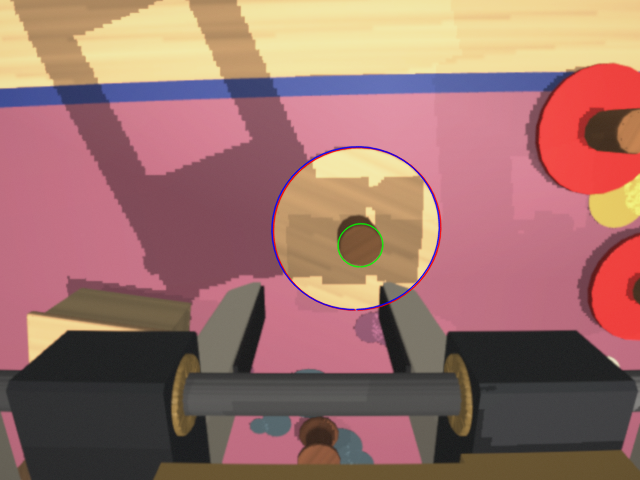

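View pics/c3_t.png

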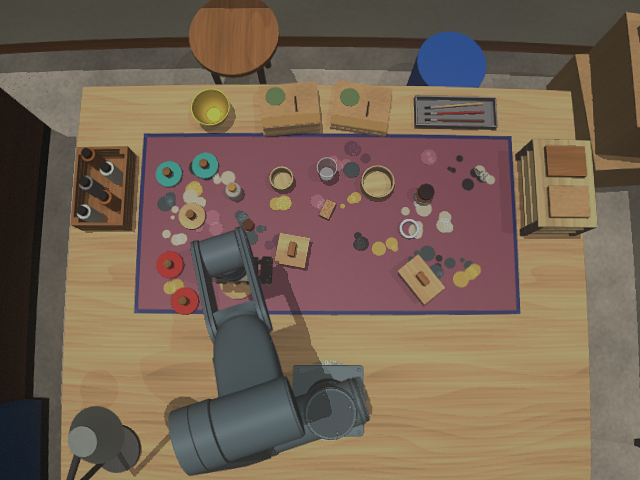

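drive_tool(series=[[8, -2, 15, 0, 50], [9, -3, 25, 0, 50], [8, -2, 25, 0, 50], [0, 0, 0, 0, 50], [0, 0, 0, 0, 50]])

```text
t: 27.2
tcp_pos: [358.5, 268.4, 231.0]
eef_rot: [0.719, 0.695, -0.006, -0.012]
wrist_force: [0.7, 0.3, -0.0]
width: 50.1
```

```bash
python3 go.py 348.3 270 36 1.57 30 1
```

```text
t 27.20 GP [354.3 269.9  64.1] phi 1.536 tilt [-0.025  0.009 -1.   ] w 50.1 F [ 0.7  0.3 -0. ] q [ 0.39  0.29  1.99  0.02  0.88 -1.17]
rest tool [-0.3 -5.3 28.2] turn -2.0 rows 1
[-0.1, -6.0, 28.1, -2.0]
```

drive_tool(series=[[0, -3, 10, 0, 50], [0, -3, 10, 0, 50], [0, -1, 7, 0, 50], [0, 0, 0, 0, 50], [0, 0, 0, 0, 50]])

```text
t: 27.62
tcp_pos: [354.5, 267.2, 208.3]
eef_rot: [0.72, 0.694, -0.003, -0.01]
wrist_force: [0.2, -0.0, -1.0]
width: 50.4
```

```bash
python3 go.py 348.3 270 36 1.536 30 1
```

```text
t 27.62 GP [351.4 269.   41.3] phi 1.533 tilt [-0.019  0.011 -1.   ] w 50.4 F [ 0.2 -0.  -1. ] q [ 0.39  0.32  2.02  0.02  0.81 -1.16]
rest tool [ 0.8 -3.   5.4] turn -0.2 rows 1
[0.8, -3.1, 5.3, -0.2]
```

drive_tool(series=[[1, -3, 4, 0, 50], [0, -1.5, 3, 0, 50], [0, 0, 0, 0, 50], [0, 0, 0, 0, 50]])

```text
t: 27.95
tcp_pos: [351.1, 268.5, 203.2]
eef_rot: [0.721, 0.693, -0.001, -0.009]
wrist_force: [-0.1, 0.3, -0.1]
width: 50.2
```

```bash
python3 go.py 348.3 270 36 1.536 30 1
```

```text
t 27.95 GP [348.7 270.6  36.2] phi 1.532 tilt [-0.014  0.012 -1.   ] w 50.2 F [-0.1  0.3 -0.1] q [ 0.39  0.33  2.03  0.02  0.79 -1.16]
rest tool [-0.6 -0.4  0.2] turn -0.2 rows 1
[-0.6, -0.4, 0.2, -0.2]
```

drive_tool(series=[[0, 0, 0, 0, 15], [0, 0, 0, 0, 15], [0, 0, 0, 0, 15], [0, 0, 0, 0, 15], [0, 0, 0, 0, 15]], squeeze=35)

```text
t: 28.37
tcp_pos: [351.2, 268.7, 203.7]
eef_rot: [0.72, 0.693, -0.001, -0.009]
wrist_force: [-1.1, -1.3, 0.4]
width: 25.3
```

drive_tool(series=[[0, 0, 0, 0, 15], [0, 0, 0, 0, 15], [0, 0, 0, 0, 15]])

```text
t: 28.62
tcp_pos: [351.2, 268.7, 203.7]
eef_rot: [0.72, 0.693, -0.001, -0.009]
wrist_force: [0.2, -0.8, 0.5]
width: 25.3
```

```bash
python3 -c "
from h import *
s=manip.sense();print(s['eef_rot'].round(4),s['tcp_pos'].round(1),s['width'])"; python3 go.py 348.3 270 36 1.536 30 1|head -1
```

```text
[ 7.204e-01  6.935e-01 -7.000e-04 -9.300e-03] [351.2 268.7 203.7] 25.292016299269413
t 28.62 GP [348.9 270.8  36.7] phi 1.533 tilt [-0.014  0.012 -1.   ] w 25.3 F [ 0.2 -0.8  0.5] q [ 0.39  0.32  2.03  0.02  0.79 -1.16]
```

drive_tool(series=[[0, 0, -15, 0, 15], [0, 0, -30, 0, 15], [0, 0, -35, 0, 15], [0, 0, -25, 0, 15], [0, 0, 0, 0, 15]])

```text
t: 29.03
tcp_pos: [351.7, 266.9, 310.2]
eef_rot: [0.721, 0.693, -0.005, -0.011]
wrist_force: [1.5, 0.2, -1.4]
width: 25.2
```

```bash
python3 go.py 642.5 -145 150 1.536 33 1; python3 look.py c4
```

```text
t 29.03 GP [348.1 268.4 143.3] phi 1.532 tilt [-0.022  0.009 -1.   ] w 25.2 F [ 1.5  0.2 -1.4] q [ 0.39  0.16  1.91  0.02  1.08 -1.15]
rest tool [-401.7  309.9  -17. ] turn -0.2 rows 16
[-25.1, 19.4, -0.4, -0.0]
[-25.1, 19.4, -0.4, -0.0]
[-25.1, 19.4, -0.4, -0.0]
[-25.1, 19.4, -0.4, -0.0]
[-25.1, 19.4, -0.4, -0.0]
```

View pics/c4_w.png

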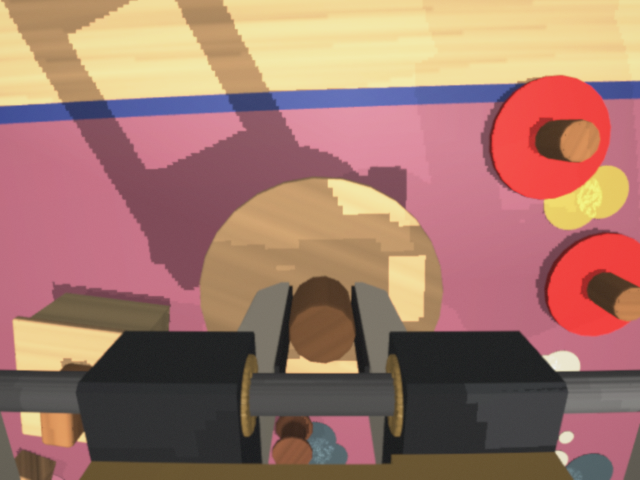

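drive_tool(series=[[-12, 9, -6, 0, 15], [-25, 20, -6, 0, 15], [-30, 23, -4, 0, 15], [-32, 25, 0, 0, 15], [-32, 25, 0, 0, 15]])

```text
t: 29.55
tcp_pos: [443.7, 131.7, 311.0]
eef_rot: [0.716, 0.697, -0.013, -0.017]
wrist_force: [2.0, 0.5, -0.4]
width: 25.0
```

```bash
python3 go.py 642.5 -145 150 1.533 38 1|head -3
```

```text
t 29.55 GP [436.7 132.9 144.1] phi 1.544 tilt [-0.042  0.007 -0.999] w 25.0 F [ 2.   0.5 -0.4] q [ 0.04  0.21  1.86  0.01  1.12 -1.51]
rest tool [-272.2  212.7  -16.5] turn 0.6 rows 10
[-27.2, 21.3, -0.6, 0.1]
```

drive_tool(series=[[-32, 25, 0, 0, 15], [-32, 25, 0, 0, 15], [-32, 25, 0, 0, 15], [-32, 25, 0, 0, 15], [-32, 25, 0, 0, 15]])

```text
t: 29.97
tcp_pos: [563.7, -38.4, 292.6]
eef_rot: [0.716, 0.697, -0.017, -0.024]
wrist_force: [1.2, -0.3, -0.5]
width: 25.2
```

```bash
python3 go.py 642.5 -145 150 1.533 38 1
```

```text
t 29.97 GP [554.  -36.6 125.9] phi 1.544 tilt [-0.059  0.011 -0.998] w 25.2 F [ 1.2 -0.3 -0.5] q [-0.26  0.4   1.62 -0.01  1.18 -1.81]
rest tool [-105.8   89.8  -30.4] turn 0.6 rows 4
[-26.5, 22.9, -6.0, 0.2]
[-26.4, 22.9, -6.0, 0.2]
[-26.4, 23.0, -6.0, 0.2]
[-26.3, 23.1, -6.0, 0.2]
```

drive_tool(series=[[-25, 20, -8, 0.5, 15], [-25, 20, -8, 0, 15], [-22, 18, -6, 0, 15], [-10, 8, -2, 0, 15], [0, 0, 0, 0.3, 15]])

```text
t: 30.38
tcp_pos: [631.3, -135.6, 295.9]
eef_rot: [0.724, 0.689, -0.022, -0.032]
wrist_force: [-0.7, 0.2, -0.9]
width: 25.4
```

drive_tool(series=[[0, 0, 0, 0.3, 15], [0, 0, 0, 0.3, 15], [0, 0, 0, -0.3, 15], [0, 0, 0, -0.3, 15], [0, 0, 0, -0.3, 15]])

```text
t: 30.8
tcp_pos: [628.0, -132.0, 288.6]
eef_rot: [0.722, 0.691, -0.024, -0.039]
wrist_force: [0.4, 0.0, -0.5]
width: 25.1
```

```bash
python3 go.py 642.5 -145 120 1.533 38 1; cat > pl.sh <<'E'
python3 place.py .7204 .6935 -.0007 -.0093 348.9 270.8 36.7 348.3 270.6 0 642.5 -145 0 $1
E
bash pl.sh 75
```

```text
t 30.80 GP [ 613.2 -128.3  122.3] phi 1.526 tilt [-0.089  0.022 -0.996] w 25.1 F [ 0.4  0.  -0.5] q [-0.38  0.54  1.41 -0.01  1.29 -1.9 ]
rest tool [-15.5  30.1  -0.7] turn -0.4 rows 1
[-15.4, 30.1, 2.3, -0.4]
t 30.80 plate top [ 610.9 -128.2   99.7] normal [ 0.075 -0.01   0.997] F [ 0.4  0.  -0.5] rest tool [-15.8  34.4  21.4] turn -0.3
```

drive_tool(series=[[-13, 24, 0, 0, 15], [-8, 14, 4, 0, 15], [0, 0, 0, 0, 15], [0, 0, 0, 0, 15]])

```text
t: 31.13
tcp_pos: [663.4, -150.1, 281.5]
eef_rot: [0.719, 0.693, -0.025, -0.04]
wrist_force: [-0.6, 0.4, -0.7]
width: 25.4
```

```bash
bash pl.sh 75; python3 go.py 642.5 -145 120 1.533 38 1|head -1
```

```text
t 31.13 plate top [ 645.9 -146.2   92.6] normal [ 0.077 -0.011  0.997] F [-0.6  0.4 -0.7] rest tool [ 0.7 -1.8 17.9] turn 0.1
t 31.13 GP [ 648.2 -146.3  115.2] phi 1.533 tilt [-0.091  0.023 -0.996] w 25.4 F [-0.6  0.4 -0.7] q [-0.38  0.61  1.3  -0.01  1.33 -1.91]
```

drive_tool(series=[[0.5, -1.5, 12, 0, 15], [0, 0, 6, 0, 15], [0, 0, 0, 0, 15], [0, 0, 0, 0, 15]])

```text
t: 31.47
tcp_pos: [658.5, -146.2, 265.0]
eef_rot: [0.718, 0.694, -0.024, -0.04]
wrist_force: [0.2, -0.4, -1.9]
width: 25.5
```

```bash
bash pl.sh 62
python3 - <<'E'
from fit import *
im=manip.capture('scene'); cv2.imwrite('pics/s8.png',im); C=cam('scene')
w,off=crop(im,320,315,60,45,6)
n=(.077,-.011,.997)
draw(w,C,dense(outline('r',100,100,645.8,-145.5,0,50)),6,off,(0,255,255))
draw(w,C,dense(outline('r',100,100,645.8,-145.5,0,0)),6,off,(0,255,255))
cv2.imwrite('pics/s8c.png',w)
E
```

```text
t 31.47 plate top [ 641.  -142.3   76.1] normal [ 0.077 -0.011  0.997] F [ 0.2 -0.4 -1.9] rest tool [-3.   2.8 13.9] turn 0.3
```

View pics/s8c.png

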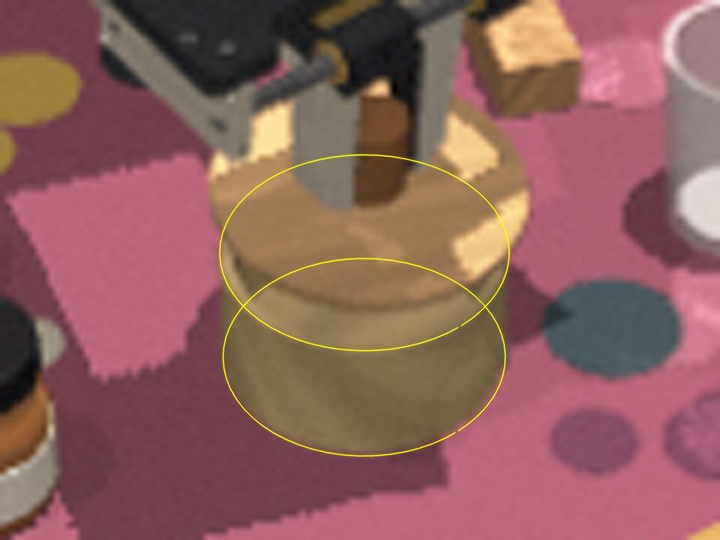

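drive_tool(series=[[-2.5, 3, 5, 0, 15], [-0.5, 1, 4, 0, 15], [0, 0, 0, 0, 15], [0, 0, 0, 0, 15]])

```text
t: 31.85
tcp_pos: [662.1, -149.2, 256.7]
eef_rot: [0.718, 0.694, -0.024, -0.039]
wrist_force: [0.4, -0.3, -1.1]
width: 25.4
```

```bash
bash pl.sh 61
```

```text
t 31.85 plate top [ 645.1 -145.5   67.8] normal [ 0.074 -0.01   0.997] F [ 0.4 -0.3 -1.1] rest tool [ 0.3 -2.   7. ] turn 0.3
```

drive_tool(series=[[0.3, -2, 4, 0, 15], [0, -0.5, 2, 0, 15], [0, 0, 0, 0, 15], [0, 0, 0, 0, 15]])

```text
t: 32.18
tcp_pos: [658.8, -148.9, 250.2]
eef_rot: [0.718, 0.694, -0.024, -0.039]
wrist_force: [0.1, -0.3, -1.0]
width: 25.5
```

```bash
bash pl.sh 59; python3 -c "
import cv2
from h import *
im=manip.capture('scene'); cv2.imwrite('pics/s9.png',crop(im,320,315,60,45,6)[0])"
```

```text
t 32.18 plate top [ 641.8 -145.2   61.3] normal [ 0.074 -0.01   0.997] F [ 0.1 -0.3 -1. ] rest tool [0.2 0.9 2.3] turn 0.3
```

View pics/s9.png

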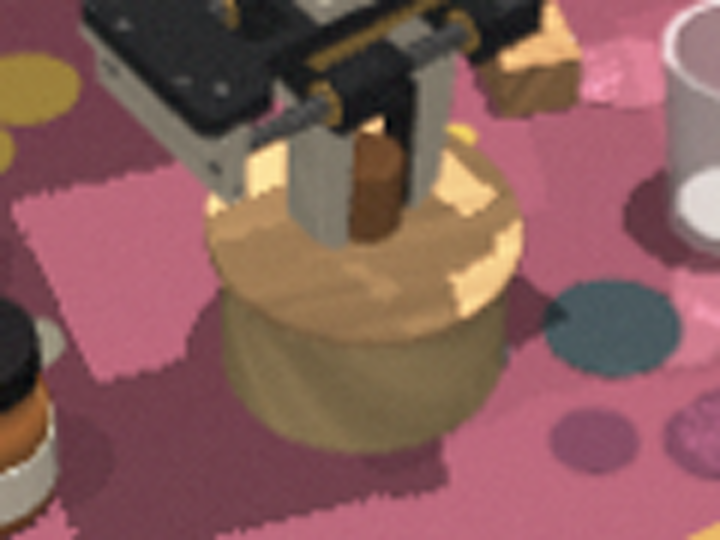

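drive_tool(series=[[0, 0.8, 2, 0, 15], [0, 0, 0, 0, 15], [0, 0, 0, 0, 28], [0, 0, 0, 0, 38], [0, 0, 0, 0, 50]])

```text
t: 32.65
tcp_pos: [659.9, -149.0, 249.1]
eef_rot: [0.718, 0.694, -0.024, -0.038]
wrist_force: [-0.7, 0.7, 0.9]
width: 37.3
```

drive_tool(series=[[0, 0, 0, 0, 50], [0, 0, 0, 0, 50]])

```text
t: 32.82
tcp_pos: [659.9, -149.0, 249.2]
eef_rot: [0.718, 0.694, -0.023, -0.038]
wrist_force: [0.0, -0.3, 0.5]
width: 48.4
```

```bash
python3 -c "
import cv2
from h import *
im=manip.capture('scene'); cv2.imwrite('pics/s10.png',crop(im,320,315,60,45,6)[0])"; python3 go.py 642 -145 170 1.53 30 1
```

```text
t 32.87 GP [ 645.6 -145.4   82.9] phi 1.536 tilt [-0.086  0.021 -0.996] w 49.0 F [0.6 0.4 0.8] q [-0.38  0.63  1.34 -0.01  1.25 -1.92]
rest tool [  1.9 -11.1 -86.5] turn 0.3 rows 3
[0.1, -1.2, -29.0, 0.1]
[0.1, -1.2, -29.0, 0.1]
[0.1, -1.2, -29.0, 0.1]
```

View pics/s10.png

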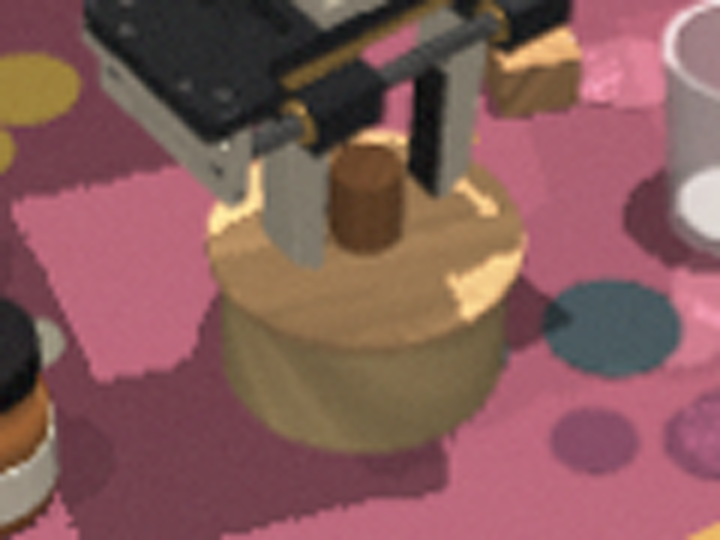

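drive_tool(series=[[0, 0, -20, 0, 50], [0, 0, -35, 0, 50], [0, 0, -35, 0, 50], [0, 0, 0, 1, 50], [0, 0, 0, 1, 50]])

```text
t: 33.28
tcp_pos: [667.3, -150.8, 339.7]
eef_rot: [0.731, 0.681, -0.025, -0.04]
wrist_force: [-0.4, -0.0, -1.0]
width: 49.9
```

```bash
python3 go.py 542.4 413.9 150 1.53 40 1; python3 look.py d0
```

```text
t 33.28 GP [ 652.  -146.8  173.4] phi 1.500 tilt [-0.092  0.024 -0.995] w 49.9 F [-0.4 -0.  -1. ] q [-0.38  0.57  1.22 -0.01  1.45 -1.88]
rest tool [ 551.1 -145.3   46.8] turn -1.7 rows 15
[36.8, -9.9, 1.6, -0.1]
[36.8, -9.9, 1.6, -0.1]
[36.8, -9.8, 1.6, -0.1]
[36.8, -9.7, 1.6, -0.1]
[36.8, -9.6, 1.6, -0.1]
```

drive_tool(series=[[0, 0, 0, 1, 50], [0, 0, 0, 1, 50], [0, 0, 0, 1, 50], [0, 0, 0, 1, 50], [0, 0, 0, 1, 50]])

```text
t: 33.8
tcp_pos: [666.2, -150.4, 334.2]
eef_rot: [0.762, 0.646, -0.029, -0.042]
wrist_force: [0.5, 0.4, 1.2]
width: 50.0
```

```bash
python3 go.py 542.4 413.9 150 1.53 40 1
```

```text
t 33.80 GP [ 649.6 -145.9  168.1] phi 1.406 tilt [-0.099  0.027 -0.995] w 50.0 F [0.5 0.4 1.2] q [-0.38  0.58  1.22 -0.01  1.44 -1.79]
rest tool [ 534.5 -194.1   43.7] turn -7.1 rows 15
[35.6, -13.2, 1.2, -0.5]
[35.8, -12.9, 1.2, -0.5]
[35.9, -12.6, 1.2, -0.5]
[36.0, -12.3, 1.2, -0.5]
[36.1, -12.0, 1.2, -0.5]
```

drive_tool(series=[[0, 0, 0, -2, 50], [0, 0, 0, -2, 50], [0, 0, 0, -2, 50], [0, 0, 0, -2, 50], [0, 0, 0, -2, 50]])

```text
t: 34.22
tcp_pos: [665.8, -150.3, 331.2]
eef_rot: [0.702, 0.71, -0.026, -0.047]
wrist_force: [0.3, -0.5, -0.5]
width: 49.9
```

```bash
python3 go.py 542.4 413.9 150 1.53 40 1
```

```text
t 34.22 GP [ 648.4 -145.5  165.1] phi 1.580 tilt [-0.104  0.029 -0.994] w 49.9 F [ 0.3 -0.5 -0.5] q [-0.38  0.58  1.23 -0.01  1.44 -1.96]
rest tool [559.6 -97.   42.2] turn 2.9 rows 15
[37.4, -6.7, 1.0, 0.2]
[37.3, -6.9, 1.0, 0.2]
[37.3, -7.0, 1.0, 0.2]
[37.3, -7.1, 1.0, 0.2]
[37.3, -7.2, 1.0, 0.2]
```

```bash
python3 go.py 542.4 413.9 170 .4 40 1
```

```text
t 34.22 GP [ 648.4 -145.5  165.1] phi 1.580 tilt [-0.104  0.029 -0.994] w 49.9 F [ 0.3 -0.5 -0.5] q [-0.38  0.58  1.23 -0.01  1.44 -1.96]
rest tool [560.2 -99.1  22.3] turn 67.6 rows 15
[37.4, -6.7, -0.3, 4.5]
[36.7, -9.6, -0.3, 4.5]
[35.8, -12.5, -0.3, 4.5]
[34.7, -15.3, -0.3, 4.5]
[33.4, -18.0, -0.3, 4.5]
```

drive_tool(series=[[20, -4, 0, 7, 50], [35, -10, 0, 7, 50], [34, -14, 0, 7, 50], [32, -18, 0, 7, 50], [30, -21, 0, 7, 50]])

```text
t: 34.63
tcp_pos: [639.8, 10.2, 334.7]
eef_rot: [0.887, 0.459, -0.041, -0.037]
wrist_force: [1.3, -0.1, -0.8]
width: 50.2
```

```bash
python3 go.py 542.4 413.9 170 .4 40 1
```

```text
t 34.63 GP [621.9  14.8 168.8] phi 0.957 tilt [-0.107  0.028 -0.994] w 50.2 F [ 1.3 -0.1 -0.8] q [-0.16  0.5   1.35  0.01  1.4  -1.12]
rest tool [ 280.1 -294.6   18.3] turn 31.9 rows 11
[25.5, -26.8, -0.1, 2.9]
[24.1, -28.1, -0.1, 2.9]
[22.6, -29.3, -0.1, 2.9]
[21.1, -30.4, -0.1, 2.9]
[19.6, -31.4, -0.1, 2.9]
```

drive_tool(series=[[25, -27, 0, 5, 50], [22, -28, 0, 5, 50], [20, -29, 0, 5, 50], [18, -31, 0, 5, 50], [15, -32, 0, 5, 50]])

```text
t: 35.05
tcp_pos: [606.8, 194.2, 341.7]
eef_rot: [0.969, 0.241, -0.05, -0.027]
wrist_force: [-0.3, -1.2, -0.8]
width: 50.6
```

```bash
python3 go.py 542.4 413.9 170 .4 40 1
```

```text
t 35.05 GP [588.5 198.9 175.8] phi 0.490 tilt [-0.11   0.028 -0.994] w 50.6 F [-0.3 -1.2 -0.8] q [ 0.12  0.49  1.35  0.04  1.41 -0.37]
rest tool [  60.8 -210.7   16.8] turn 5.2 rows 6
[10.1, -35.2, 1.0, 0.9]
[9.6, -35.4, 1.0, 0.9]
[9.0, -35.5, 1.0, 0.9]
[8.5, -35.7, 1.0, 0.9]
[8.0, -35.8, 1.0, 0.9]
```

drive_tool(series=[[8, -25, 0, 1, 50], [8, -30, 0, 1, 50], [7, -30, 0, 1, 50], [7, -30, 0, 1, 50], [6, -25, 0, 1, 50]])

```text
t: 35.47
tcp_pos: [575.8, 345.5, 347.7]
eef_rot: [0.98, 0.192, -0.052, -0.024]
wrist_force: [-0.1, -0.0, 0.1]
width: 50.1
```

drive_tool(series=[[0, 0, 0, 0.5, 50], [0, 0, 0, 0.5, 50], [0, 0, 0, -0.5, 50], [0, 0, 0, -0.5, 50], [0, 0, 0, 0.5, 50]])

```text
t: 35.88
tcp_pos: [573.7, 349.7, 346.0]
eef_rot: [0.98, 0.19, -0.054, -0.024]
wrist_force: [-0.6, -0.3, -0.8]
width: 50.2
```

```bash
python3 go.py 542.4 413.9 170 .4 40 1
```

```text
t 35.88 GP [554.6 354.2 180.2] phi 0.386 tilt [-0.115  0.027 -0.993] w 50.2 F [-0.6 -0.3 -0.8] q [ 0.36  0.54  1.25  0.07  1.44 -0.03]
rest tool [ 12.1 -59.1  13.1] turn -0.8 rows 2
[5.6, -29.9, 5.1, -0.4]
[5.8, -29.9, 5.1, -0.4]
```

drive_tool(series=[[0, 0, 0, 0.5, 50], [0, 0, 0, 0.5, 50], [0, 0, 0, -0.5, 50], [0, 0, 0, -0.5, 50], [0, 0, 0, 0.5, 50]])

```text
t: 36.3
tcp_pos: [575.6, 345.4, 346.0]
eef_rot: [0.982, 0.182, -0.054, -0.024]
wrist_force: [0.1, -0.2, 0.0]
width: 49.9
```

```bash
python3 go.py 542.4 413.9 170 .4 40 1
```

```text
t 36.30 GP [556.5 349.9 180.2] phi 0.370 tilt [-0.115  0.027 -0.993] w 49.9 F [ 0.1 -0.2  0. ] q [ 0.36  0.54  1.25  0.07  1.44 -0.02]
rest tool [ 11.  -64.   13.5] turn -1.7 rows 2
[5.0, -32.4, 5.1, -0.9]
[5.5, -32.3, 5.1, -0.9]
```

```bash
python3 go.py 490 305 170 .37 40 1
```

```text
t 36.30 GP [556.5 349.9 180.2] phi 0.370 tilt [-0.115  0.027 -0.993] w 49.9 F [ 0.1 -0.2  0. ] q [ 0.36  0.54  1.25  0.07  1.44 -0.02]
rest tool [-76.8  19.   16.6] turn -0.0 rows 3
[-26.1, 5.9, 3.4, -0.0]
[-26.1, 5.9, 3.4, -0.0]
[-26.1, 5.9, 3.4, -0.0]
```

drive_tool(series=[[-26, 6, 0, 0, 50], [-28, 7, 0, 0, 50], [-15, 4, 0, 0, 50], [0, 0, 0, -2, 50], [0, 0, 0, -2, 50]])

```text
t: 36.72
tcp_pos: [515.6, 302.4, 350.4]
eef_rot: [0.975, 0.215, -0.054, -0.025]
wrist_force: [0.2, -0.2, 0.2]
width: 49.7
```

```bash
python3 go.py 490 305 170 .37 40 1|head -1
```

```text
t 36.72 GP [496.4 306.9 184.6] phi 0.439 tilt [-0.115  0.027 -0.993] w 49.7 F [ 0.2 -0.2  0.2] q [ 0.32  0.41  1.46  0.06  1.38 -0.13]
```

drive_tool(series=[[0, 0, 0, -7, 50], [0, 0, 0, -7, 50], [0, 0, 0, -7, 50], [0, 0, 0, -7, 50], [0, 0, 0, -7, 50]])

```text
t: 37.13
tcp_pos: [514.9, 301.5, 351.9]
eef_rot: [0.861, 0.505, -0.042, -0.041]
wrist_force: [-0.2, 0.6, -0.4]
width: 50.5
```

```bash
python3 go.py 490 305 170 .37 40 1|head -1
```

```text
t 37.13 GP [496.  306.  186.1] phi 1.063 tilt [-0.114  0.027 -0.993] w 50.5 F [-0.2  0.6 -0.4] q [ 0.32  0.41  1.46  0.06  1.38 -0.75]
```

```bash
python3 go.py 542.4 413.9 150 1.34 40 1
python3 - <<'E'
from h import *
C=cam('top'); print(unproj(C,[(233,188)],80).round())
E
```

```text
t 37.13 GP [496.  306.  186.1] phi 1.063 tilt [-0.114  0.027 -0.993] w 50.5 F [-0.2  0.6 -0.4] q [ 0.32  0.41  1.46  0.06  1.38 -0.75]
rest tool [117.9  -8.2  33.5] turn -15.9 rows 4
[29.2, -3.0, 9.0, -4.0]
[29.3, -0.9, 9.0, -4.0]
[29.3, 1.1, 9.0, -4.0]
[29.2, 3.1, 9.0, -4.0]
[[611. 281.  80.]]
```

drive_tool(series=[[20, -2, 5, -4, 50], [30, 0, 8, -4, 50], [30, 1, 8, -4, 50], [24, 2, 8, -4, 50], [0, 0, 0, 0, 50]])

```text
t: 37.55
tcp_pos: [554.3, 399.8, 322.3]
eef_rot: [0.778, 0.626, -0.034, -0.046]
wrist_force: [0.0, -0.5, 0.8]
width: 50.2
```

drive_tool(series=[[0, 0, 0, 0, 50], [0, 0, 0, 0, 50]])

```text
t: 37.72
tcp_pos: [554.2, 400.4, 321.2]
eef_rot: [0.778, 0.626, -0.035, -0.046]
wrist_force: [-0.4, 0.0, 0.3]
width: 50.1
```

```bash
python3 go.py 542.4 413.9 37 1.34 40 1; python3 look.py d1;python3 wf.py d1 lsr 542.4 413.9 0;python3 - <<'E'
from fit import *
C=cam('top'); im=cv2.imread('pics/d1_t.png')
for n,p,dz in (('lsq',(433,107,-.17),42),('lob',(350,-269.5,.667),42),('llr',(642.5,-145,0),42),('bsr',(651.4,142.9,0),0)): print(n,np.round(fit(im,C,n,*p,dz),2))
E
```

```text
t 37.72 GP [535.6 404.9 155.3] phi 1.355 tilt [-0.111  0.027 -0.993] w 50.1 F [-0.4  0.   0.3] q [ 0.44  0.58  1.25  0.07  1.4  -0.93]
rest tool [  9.9  18.2 117. ] turn 0.9 rows 3
[3.4, 1.6, 39.4, 0.3]
[3.4, 1.6, 39.4, 0.3]
[3.4, 1.5, 39.4, 0.3]
lsr wrist fit [541.567 413.112   0.    -35.314]
lsq [ 4.3297e+02  1.0808e+02 -1.8000e-01 -2.8370e+01]
lob [ 348.99 -266.94    0.67  -22.99]
llr [ 641.56 -143.42    0.    -23.74]
bsr [651.31 142.95   0.   -22.38]
```

View pics/d1_wf.png

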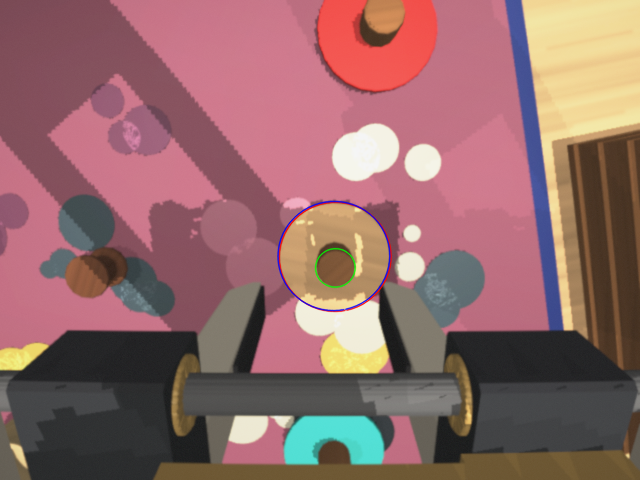

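View pics/d1_t.png

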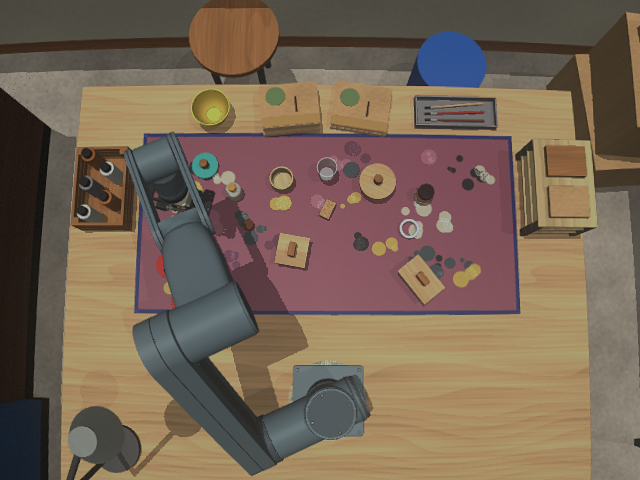

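drive_tool(series=[[3, 6, 20, 0, 50], [3, 6, 30, 0, 50], [3, 5, 30, 0, 50], [0, 0, 0, 0, 50], [0, 0, 0, 0, 50]])

```text
t: 38.23
tcp_pos: [565.4, 403.2, 245.8]
eef_rot: [0.78, 0.623, -0.03, -0.044]
wrist_force: [0.4, 0.5, 1.7]
width: 50.1
```

```bash
python3 go.py 542.4 413.3 37 1.355 40 1
```

```text
t 38.23 GP [548.5 408.4  79.7] phi 1.347 tilt [-0.101  0.031 -0.994] w 50.1 F [0.4 0.5 1.7] q [ 0.44  0.66  1.31  0.08  1.26 -0.93]
rest tool [ 3.  -2.5 43.3] turn -0.5 rows 2
[1.7, -3.5, 21.4, -0.2]
[1.7, -3.5, 21.4, -0.2]
```

drive_tool(series=[[2, -1, 12, 0, 50], [1.5, -1.5, 14, 0, 50], [0, 0, 8, 0, 50], [0, 0, 0, 0, 50], [0, 0, 0, 0, 50]])

```text
t: 38.65
tcp_pos: [561.5, 407.5, 218.2]
eef_rot: [0.781, 0.622, -0.025, -0.043]
wrist_force: [0.7, -0.0, 0.5]
width: 50.1
```

```bash
python3 go.py 542.4 413.3 37 1.355 40 1
```

```text
t 38.65 GP [546.  413.3  52. ] phi 1.344 tilt [-0.093  0.035 -0.995] w 50.1 F [ 0.7 -0.   0.5] q [ 0.45  0.68  1.34  0.08  1.19 -0.93]
rest tool [-1.  -2.  15.2] turn -0.6 rows 1
[-0.8, -3.5, 15.0, -0.6]
```

drive_tool(series=[[-0.5, -1.5, 8, 0, 50], [-0.5, -0.8, 7, 0, 50], [0, 0, 0, 0, 50], [0, 0, 0, 0, 50]])

```text
t: 38.98
tcp_pos: [558.1, 407.8, 205.2]
eef_rot: [0.781, 0.622, -0.023, -0.042]
wrist_force: [-0.3, 0.2, -0.1]
width: 50.2
```

```bash
python3 go.py 542.4 413.3 37 1.355 40 1
```

```text
t 38.98 GP [543.2 414.   39. ] phi 1.344 tilt [-0.089  0.037 -0.995] w 50.2 F [-0.3  0.2 -0.1] q [ 0.45  0.69  1.36  0.08  1.16 -0.93]
rest tool [-0.9 -0.5  2.1] turn -0.6 rows 1
[-0.9, -0.7, 2.0, -0.6]
```

drive_tool(series=[[-0.5, -0.5, 1.5, 0, 50], [0, 0, 0, 0, 15], [0, 0, 0, 0, 15], [0, 0, 0, 0, 15], [0, 0, 0, 0, 15]], squeeze=35)

```text
t: 39.4
tcp_pos: [557.5, 407.6, 204.1]
eef_rot: [0.781, 0.622, -0.023, -0.042]
wrist_force: [-0.4, -0.2, 0.1]
width: 28.1
```

drive_tool(series=[[0, 0, 0, 0, 15], [0, 0, 0, 0, 15], [0, 0, 0, 0, 15], [0, 0, 0, 0, 15], [0, 0, 0, 0, 15]])

```text
t: 39.82
tcp_pos: [557.5, 407.4, 204.2]
eef_rot: [0.781, 0.622, -0.023, -0.042]
wrist_force: [-0.5, 0.8, -0.1]
width: 25.6
```

```bash
python3 -c "
from h import *
s=manip.sense();print(s['eef_rot'].round(4),s['tcp_pos'].round(1),s['width'])"; python3 go.py 542.4 413.3 37 1.355 40 1|head -1
```

```text
[ 0.7814  0.6222 -0.0229 -0.0421] [557.5 407.4 204.2] 25.636246721692316
t 39.82 GP [542.8 413.7  38. ] phi 1.344 tilt [-0.088  0.037 -0.995] w 25.6 F [-0.5  0.8 -0.1] q [ 0.45  0.69  1.36  0.08  1.16 -0.93]
```

drive_tool(series=[[0, 0, -15, 0, 15], [0, 0, -30, 0, 15], [0, 0, -40, 0, 15], [0, 0, -40, 0, 15], [0, 0, 0, 0, 15]])

```text
t: 40.23
tcp_pos: [567.9, 402.4, 328.0]
eef_rot: [0.781, 0.622, -0.028, -0.043]
wrist_force: [1.7, 0.7, 1.0]
width: 25.3
```

```bash
python3 go.py 651.4 142.9 150 1.344 33 1; python3 look.py d2
```

```text
t 40.23 GP [551.5 407.8 161.9] phi 1.344 tilt [-0.098  0.032 -0.995] w 25.3 F [1.7 0.7 1. ] q [ 0.44  0.59  1.21  0.07  1.41 -0.92]
rest tool [-235.8  157.    -6.5] turn 0.0 rows 9
[-26.2, 17.4, 1.3, 0.0]
[-26.2, 17.4, 1.3, 0.0]
[-26.2, 17.4, 1.3, 0.0]
[-26.2, 17.4, 1.3, 0.0]
[-26.2, 17.4, 1.3, 0.0]
```

View pics/d2_w.png

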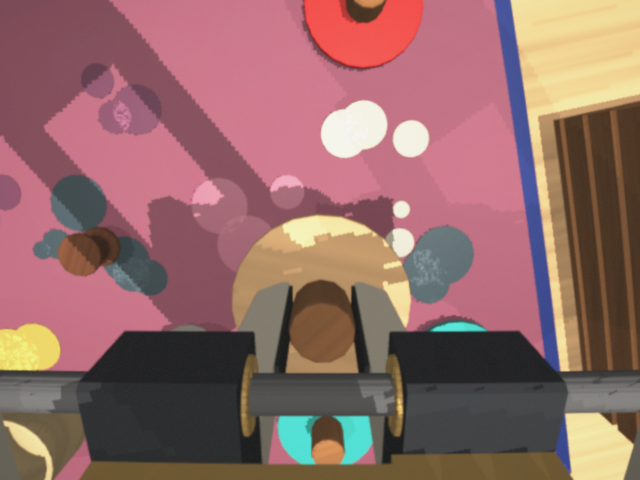

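drive_tool(series=[[-15, 10, -5, 0, 15], [-26, 17, -5, 0, 15], [-28, 19, -4, 0, 15], [-28, 19, -4, 0, 15], [-28, 19, -4, 0, 15]])

```text
t: 40.75
tcp_pos: [617.3, 263.9, 323.4]
eef_rot: [0.777, 0.626, -0.039, -0.049]
wrist_force: [0.2, 0.7, -0.6]
width: 25.4
```

```bash
cat > ps.sh <<'E'
python3 place.py .7814 .6222 -.0229 -.0421 542.8 413.7 38 542.4 413.6 0 651.4 142.9 0 $1
E
bash ps.sh 100
```

```text
t 40.75 plate top [595.7 267.9 133.7] normal [0.034 0.01  0.999] F [ 0.2  0.7 -0.6] rest tool [-110.3   84.5   23.4] turn 0.8
```

drive_tool(series=[[-28, 21, -2, 0, 15], [-28, 21, -2, 0, 15], [-26, 20, 0, 0, 15], [-15, 12, 0, 0, 15], [0, 0, 0, 0, 15]])

```text
t: 41.17
tcp_pos: [669.8, 141.6, 306.1]
eef_rot: [0.778, 0.624, -0.047, -0.052]
wrist_force: [-0.3, -0.0, -0.7]
width: 25.0
```

drive_tool(series=[[0, 0, 0, 0, 15], [0, 0, 0, 0, 15]])

```text
t: 41.33
tcp_pos: [669.0, 140.5, 302.0]
eef_rot: [0.779, 0.623, -0.049, -0.054]
wrist_force: [-0.9, -0.8, -1.8]
width: 25.2
```

```bash
bash ps.sh 80;python3 -c "
import cv2
from h import *
im=manip.capture('scene'); cv2.imwrite('pics/s11.png',crop(im,415,260,60,45,6)[0])"
```

```text
t 41.33 plate top [643.1 144.  112.8] normal [0.057 0.014 0.998] F [-0.9 -0.8 -1.8] rest tool [ 1.1 13.1 31.3] turn 0.3
```

View pics/s11.png

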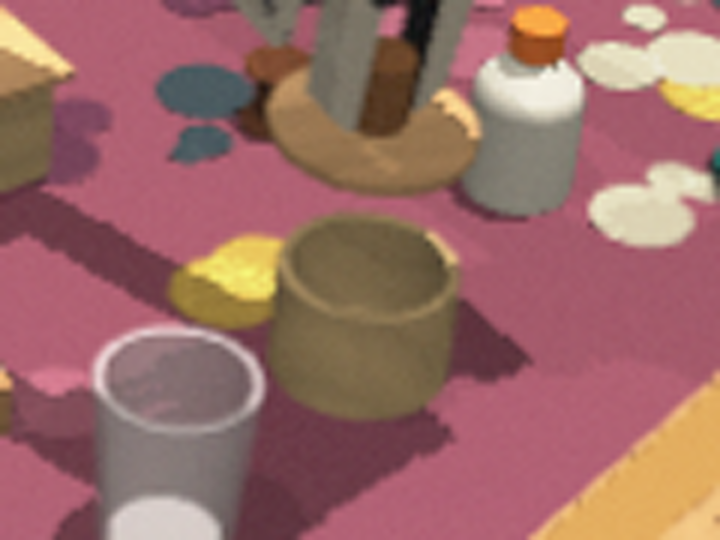

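drive_tool(series=[[0.5, 5, 8, 0, 15], [0.5, 5, 10, 0, 15], [0, 3, 10, 0, 15], [0, 0, 0, 0, 15], [0, 0, 0, 0, 15]])

```text
t: 41.8
tcp_pos: [676.1, 145.7, 268.0]
eef_rot: [0.776, 0.626, -0.05, -0.056]
wrist_force: [0.2, -0.3, -0.4]
width: 25.4
```

```bash
bash ps.sh 70
```

```text
t 41.80 plate top [649.7 149.2  78.9] normal [0.059 0.013 0.998] F [ 0.2 -0.3 -0.4] rest tool [-5.8  4.3  8.4] turn 0.8
```

drive_tool(series=[[-4, 3, 2, 0, 15], [-2.5, 1.5, 2, 0, 15], [0, 0, 0, 0, 15], [0, 0, 0, 0, 15]])

```text
t: 42.13
tcp_pos: [678.5, 138.8, 262.7]
eef_rot: [0.776, 0.627, -0.05, -0.056]
wrist_force: [-0.3, -0.1, -0.2]
width: 25.7
```

```bash
bash ps.sh 64
```

```text
t 42.13 plate top [651.9 142.3  73.7] normal [0.06  0.013 0.998] F [-0.3 -0.1 -0.2] rest tool [0.6 0.8 9.7] turn 0.9
```

drive_tool(series=[[0.4, 0.8, 5, 0, 15], [0, 0.3, 4, 0, 15], [0, 0, 0, 0, 15], [0, 0, 0, 0, 15]])

```text
t: 42.47
tcp_pos: [678.5, 138.7, 253.8]
eef_rot: [0.776, 0.626, -0.05, -0.055]
wrist_force: [-0.8, 0.3, -0.4]
width: 25.6
```

```bash
bash ps.sh 59;python3 -c "
import cv2
from fit import *
C=cam('scene')
im=manip.capture('scene'); w,o=crop(im,415,260,60,45,6)
draw(w,C,dense(outline('r',72,72,655,142,0,50)),6,o,(0,255,255))
draw(w,C,dense(outline('r',72,72,655,142,0,0)),6,o,(0,255,255))
cv2.imwrite('pics/s12.png',w)"
```

```text
t 42.47 plate top [652.4 142.2  64.7] normal [0.058 0.013 0.998] F [-0.8  0.3 -0.4] rest tool [ 0.5 -0.3  5.8] turn 0.8
```

View pics/s12.png

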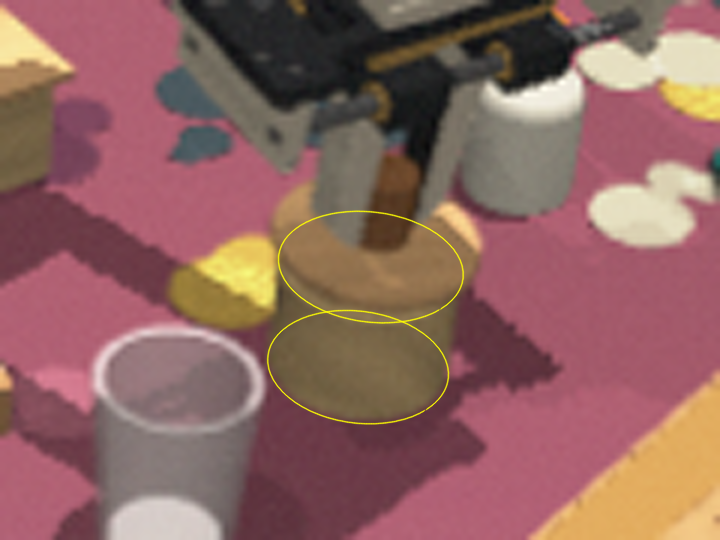

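Run:
```python
from fit import *
C=cam('scene'); im=manip.capture('scene'); cv2.imwrite('pics/s13.png',im)
f=fit(im,C,'lsr',655,142,0,50.7); print(np.round(f,2))
im0=cv2.imread('pics/scene0.png')
g=fit(im0,C,'bsr',655,142,0); print(np.round(g,2))
a,o=crop(im,415,260,40,40,5); draw(a,C,dense(outline('r',82,82,f[0],f[1],0,64.7)),5,o,(255,0,0)); draw(a,C,dense(outline('r',82,82,652.4+3.6,142.2-1,0,64.7)),5,o,(0,255,0))
b,o=crop(im0,415,260,40,40,5)
draw(b,C,dense(outline('r',72,72,g[0],g[1],0,50)),5,o,(255,0,0)); draw(b,C,dense(outline('r',72,72,651.4,142.9,0,50)),5,o,(0,255,0))
cv2.imwrite('pics/s13c.png',np.hstack([a,b]))
```

```text
[655.41 142.49   0.   -12.25]
[655.03 141.92   0.   -19.42]
```

View pics/s13c.png

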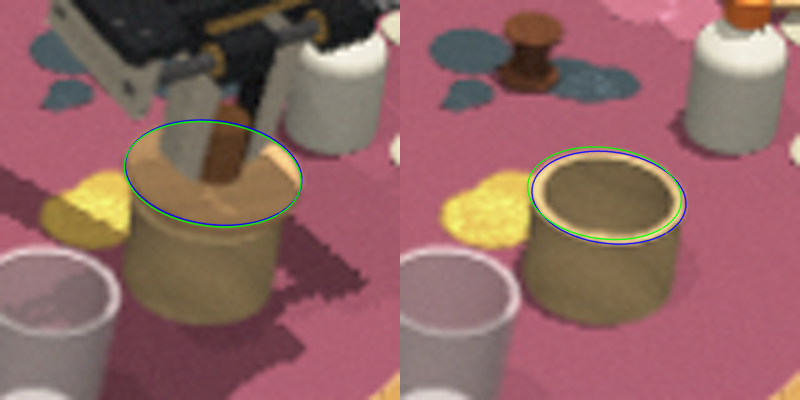

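drive_tool(series=[[-0.8, -0.8, 3, 0, 15], [-0.4, -0.3, 2, 0, 15], [0, 0, 0, 0, 15], [0, 0, 0, 0, 15]])

```text
t: 42.9
tcp_pos: [676.3, 137.9, 249.1]
eef_rot: [0.776, 0.626, -0.049, -0.055]
wrist_force: [0.2, 0.3, -0.5]
width: 25.3
```

```bash
bash ps.sh 56
```

```text
t 42.90 plate top [650.3 141.4  60. ] normal [0.057 0.013 0.998] F [ 0.2  0.3 -0.5] rest tool [1.7 1.4 3.8] turn 0.8
```

drive_tool(series=[[0, 0.3, 1.5, 0, 15], [0, 0, 0, 0, 15], [0, 0, 0, 0, 28], [0, 0, 0, 0, 38], [0, 0, 0, 0, 50]])

```text
t: 43.32
tcp_pos: [676.5, 137.9, 247.8]
eef_rot: [0.776, 0.626, -0.049, -0.055]
wrist_force: [0.2, -0.5, 0.1]
width: 36.8
```

drive_tool(series=[[0, 0, 0, 0, 55], [0, 0, 0, 0, 55], [0, 0, 0, 0, 55]])

```text
t: 43.57
tcp_pos: [676.7, 138.0, 248.3]
eef_rot: [0.776, 0.626, -0.049, -0.054]
wrist_force: [0.2, 0.3, -0.5]
width: 53.6
```

```bash
python3 -c "
import cv2
from fit import *
C=cam('scene')
im=manip.capture('scene'); w,o=crop(im,415,260,60,45,6)
cv2.imwrite('pics/s14.png',w); print(manip.sense()['tcp_pos'],manip.sense()['width'])"
```

```text
[676.73214434 137.94914435 248.32713496] 54.37464748121774
```

View pics/s14.png

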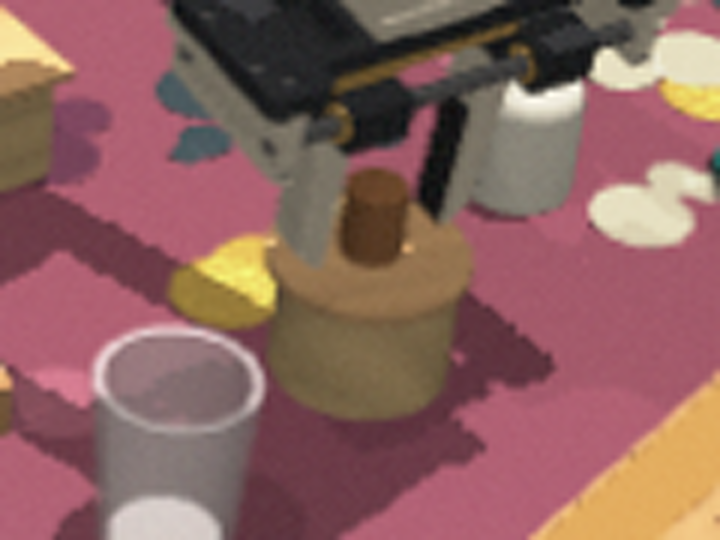

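drive_tool(series=[[0, 0, -15, 0, 55], [0, 0, -35, 0, 55], [0, 0, -40, 0, 55], [0, -20, -30, 0, 55], [0, -35, -10, 0, 55]])

```text
t: 44.03
tcp_pos: [644.7, 144.5, 381.6]
eef_rot: [0.777, 0.625, -0.054, -0.058]
wrist_force: [0.2, -0.5, 0.6]
width: 54.9
```

```bash
python3 go.py 330 330 230 1.344 40 1
```

```text
t 44.03 GP [618.6 148.3 216.7] phi 1.356 tilt [-0.156  0.023 -0.987] w 54.9 F [ 0.2 -0.5  0.6] q [ 0.04  0.52  1.2   0.03  1.57 -1.31]
rest tool [ 115.9 -319.    36.1] turn 0.7 rows 9
[12.9, -35.6, -1.5, 0.1]
[12.8, -35.7, -1.5, 0.1]
[12.8, -35.7, -1.5, 0.1]
[12.7, -35.7, -1.5, 0.1]
[12.7, -35.7, -1.5, 0.1]
```

drive_tool(series=[[12, -34, -4, 0, 55], [12, -35, -4, 0, 55], [12, -35, -4, 0, 55], [12, -35, -4, 0, 55], [12, -35, -4, 0, 55]])

```text
t: 44.45
tcp_pos: [488.2, 239.1, 433.4]
eef_rot: [0.779, 0.622, -0.05, -0.055]
wrist_force: [0.6, 1.7, 0.6]
width: 54.9
```

drive_tool(series=[[12, -35, -4, 0, 55], [12, -35, -4, 0, 55], [12, -30, -4, 0, 55], [0, 0, 0, 0, 55], [0, 0, 0, 0, 55]])

```text
t: 44.87
tcp_pos: [390.0, 300.5, 465.5]
eef_rot: [0.777, 0.625, -0.047, -0.056]
wrist_force: [0.4, -0.2, -0.3]
width: 55.5
```

Run:
```python
from fit import *
t=manip.capture('top'); s=manip.capture('scene'); cv2.imwrite('pics/f_t.png',t); cv2.imwrite('pics/f_s.png',s)
t0=cv2.imread('pics/top0.png');s0=cv2.imread('pics/scene0.png')
B=dict(bsq=(432.5,106,-.174),bob=(350,-269.5,.667),blr=(642.5,-145,0),bsr=(651.4,142.9,0))
for b,p in B.items():
    l='l'+b[1:]
    for nm,im,im0,o in(('top',t,t0,(0,0)),('scene',s,s0,(3,-1))):
        C=cam(nm); f=fit(im,C,l,p[0]+o[0],p[1]+o[1],p[2],42); g=fit(im0,C,b,p[0]+o[0],p[1]+o[1],p[2])
        print(b,nm,np.round(np.array(f[:3])-g[:3],2),round(f[3]),np.round(f[:2],1))
```

```text
bsq top [ 0.54  1.98 -0.  ] -27 [433. 108.]
bsq scene [1.04 1.25 0.01] -19 [436.4 107. ]
bob top [-1.16  2.68  0.  ] -22 [ 349.  -266.9]
bob scene [ 0.28  1.59 -0.02] -13 [ 353.2 -268.4]
blr top [-0.94  1.53  0.  ] -23 [ 641.6 -143.4]
blr scene [-0.61  0.8   0.  ] -28 [ 645.2 -144.6]
bsr top [-1.1  -0.07  0.  ] -25 [650.2 142.8]
bsr scene [-1.27  0.77  0.  ] -20 [653.8 142.7]
```

View pics/f_t.png

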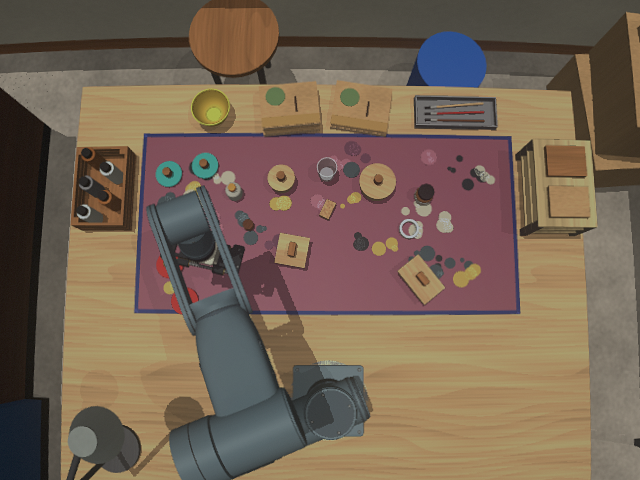

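View pics/f_s.png

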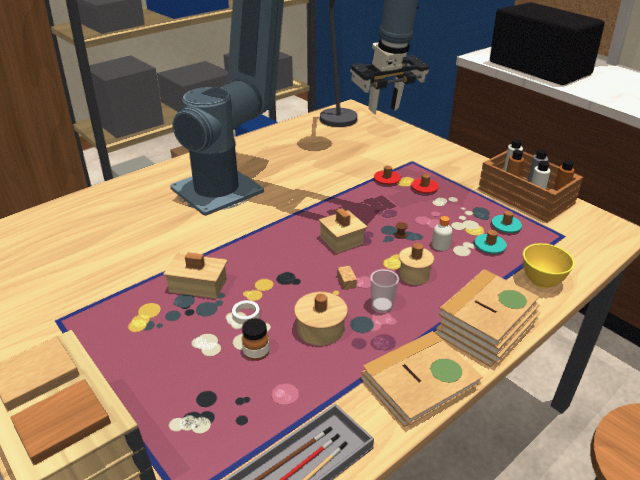

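Run:
```python
from h import *
s=cv2.imread('pics/f_s.png');s0=cv2.imread('pics/scene0.png')
g=[np.vstack([crop(i,u,v,33,33,3)[0] for i in(s,s0)]) for u,v in((343,232),(197,275),(320,320),(416,266))]
cv2.imwrite('pics/f_c.png',np.hstack(g))
# did boxes/bystanders shift? compare base areas
for n,(u,v) in dict(pot=(384,295),jar=(255,342),bsq=(343,242),bob=(197,285),blr=(320,332),bsr=(416,272),glue=(442,238)).items():
    a=s0[v-8:v+22,u-30:u+30]; r=cv2.matchTemplate(s[v-14:v+28,u-36:u+36],s0[v+5:v+20,u-30:u+30],cv2.TM_CCOEFF_NORMED); print(n,cv2.minMaxLoc(r)[1::2], 'expect (6,19)')
```

```text
pot (0.9986345171928406, (6, 19)) expect (6,19)
jar (0.997492253780365, (6, 19)) expect (6,19)
bsq (0.9560880064964294, (5, 20)) expect (6,19)
bob (0.9346923232078552, (6, 19)) expect (6,19)
blr (0.9562830924987793, (5, 20)) expect (6,19)
bsr (0.9325733780860901, (6, 19)) expect (6,19)
glue (0.7660431861877441, (6, 19)) expect (6,19)
```

View pics/f_c.png

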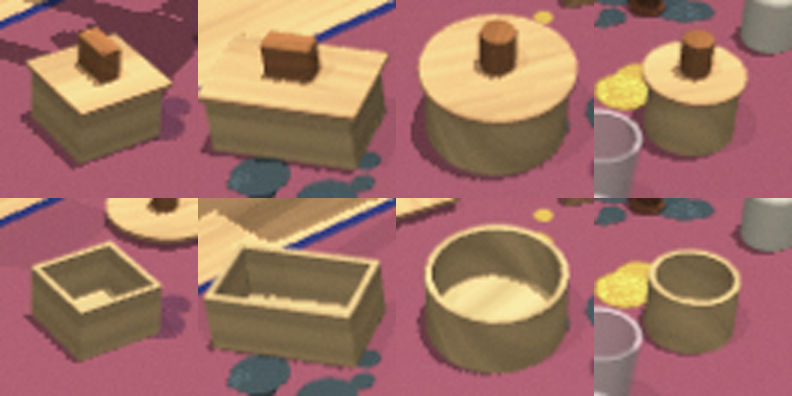

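```bash
python3 -c "
from workcell import manip
print(manip.sense()['t'],manip.sign_off())"
```

```text
the job is handed in; nothing more can be done
44.9667 None
```

All four lids are on their own boxes, knob up and plug inside, and I handed the job in at about 45 s of the 136 s allowed. I went back once to the square lid, lifting and shifting it about 2 mm to centre it better.

**Last checks:**
- **Seating:** the final scene picture shows every lid flat on its rim.
- **Alignment:** the scene camera puts each lid's centre within about 1.6 mm of its box. The top camera agrees to about 2 mm for three of them, and angles match to about 0.02 rad.
- **Disagreement:** for the oblong lid, the top camera shows an offset of about 2.9 mm and the scene camera about 1.6 mm. I left it, since calibration is only good to about 2 mm and three of the four lids showed the same one-sided offset in the top view.
- **Bystanders:** the pot and jar are at the same pixels as at the start. Around the four boxes, any change is at most 1 pixel. The glue bottle is also in place, though its match was weak.

**Not as planned:**
- The first grip closed late, so the square lid was held a few millimetres low on the knob.
- The tool's tilt crept up during the moves to nearly 9°. I allowed for this when setting the lids down.

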